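Put the corn on to cook

TASK

Take the lid off the pan and lay it aside, tip the corn chunks off the metal tray into the pan, add by hand the chunks that are still on the chopping board, and set the empty tray back down flat on the worktop. With all the corn in, put the lid squarely back on the pan with its straining holes over the pan's pouring lip, and only then turn the hob's right-hand knob to the large-flame mark. Leave the pan on its burner and the other things on the worktop, the left-hand knob included, as they are.

Things in the scene. Friction and masses are not known exactly. Their poses are not given: they have to be found in the camera images.
- hob: black two-burner gas hob let into the worktop, 510 mm (its x, away from the robot at yaw 0) by 300 mm, plate 8 mm high; origin: centre of its footprint at worktop height. Front burner at x -45 mm, rear at x +150 mm, iron pan supports 45 mm high. On its front strip (x -205 mm) two equal black knobs: the right-hand one (y -65 mm) works the front burner, the left-hand one (y +65 mm) the rear. Fixed
- front_knob (a joint): right-hand hob knob, for the front burner: angle in rad, 0 = off, growing anticlockwise seen from above. Its white pointer faces one of three white marks on the hob: ring at hob +x = 0 (off), large flame at hob +y = 1.571, small flame at hob -x = 3.14. Light friction (0.03 N m), stays where left, no pushing needed
- front_knob_grip (a point): on the axis of the right-hand knob, 37 mm above the worktop, at gripping height. The grip is an upright bar 38 mm long, 11 mm thick, 18 to 44 mm above the worktop, over a round skirt 40 mm across; the bar lies along the pointer (hob x when off). This point's x axis is the pointer's direction and turns with the knob
- rear_knob (a joint): left-hand hob knob, for the rear burner, same make; 0 = off. Not to be touched
- pan: round steel pan standing loose on the front burner, 184 mm outside, 176 mm inside diameter, 118 mm high, floor 6 mm; origin: centre of its underside. Two black loop handles at its +y and -y sides reach 123 mm from the axis at 97 mm height. At the rim on its +x side is a small pouring lip. About 1.1 kg
- pan_lip (a point): the middle of the pan's pouring lip (34 mm wide, reaching out to 110 mm), 98 mm from the pan's axis towards pan +x, at rim height
- lid: flat steel straining lid, on the pan at the start, 190 mm across; origin: centre of the underside of its 8 mm deep, 164 mm wide flange, which sits inside the pan (110 mm above the pan's origin). At its +x edge: dark straining holes and a tab out to 113 mm. Black grip bar centred 33 mm above the origin: 74 mm long along lid x, 12 mm thick, 22 mm high, free of the plate (12 mm up). 0.24 to 0.39 kg
- lid_holes (a point): middle of the lid's straining-hole edge, 98 mm from the lid's axis towards lid +x
- tray: small grey metal prep tray, floor 150 mm (its x) by 124 mm, 4 mm thick; origin: centre of its underside. Side walls 28 mm high and an end wall 34 mm high at -x; the +x end is open, for pouring. Beyond the end wall stands a wooden grip bar along tray y. 0.19 to 0.31 kg without its load
- tray_grip (a point): centre of the tray's wooden grip bar, 120 mm from the tray's origin towards tray -x and 29 mm above its underside; the bar is 102 mm long along tray y, 12 mm thick, 26 mm high (16 to 42 mm above the underside), with 39 mm of free space between it and the end wall
- tray_edge (a point): middle of the open pouring edge, 75 mm from the tray's origin towards tray +x, on the upper side of the floor. Corn begins to slide on the tray at 26 to 36 degrees of tilt
- board: wooden chopping board, 160 by 160 mm, 15 mm thick, fixed; origin: centre of its underside. Either it or the cork mat is at the back, the other at the right
- mat: round cork pan mat, 170 mm across, 6 mm thick, fixed, empty: a place to lay the lid meanwhile; origin: centre of its underside
- corn_a: chunk of corn cob, a stout cylinder 40 mm in diameter and 34 mm long, about 35 g, origin at its centre, its own z along the cob; starts standing on end on the tray (three to six of the six are there, the others are absent)
- corn_b: chunk of corn cob, a stout cylinder 40 mm in diameter and 34 mm long, about 35 g, origin at its centre, its own z along the cob; starts standing on end on the tray (three to six of the six are there, the others are absent)
- corn_c: chunk of corn cob, a stout cylinder 40 mm in diameter and 34 mm long, about 35 g, origin at its centre, its own z along the cob; starts standing on end on the tray (three to six of the six are there, the others are absent)
- corn_d: chunk of corn cob, a stout cylinder 40 mm in diameter and 34 mm long, about 35 g, origin at its centre, its own z along the cob; starts standing on end on the tray (three to six of the six are there, the others are absent)
- corn_e: chunk of corn cob, a stout cylinder 40 mm in diameter and 34 mm long, about 35 g, origin at its centre, its own z along the cob; starts standing on end on the tray (three to six of the six are there, the others are absent)
- corn_f: chunk of corn cob, a stout cylinder 40 mm in diameter and 34 mm long, about 35 g, origin at its centre, its own z along the cob; starts standing on end on the tray (three to six of the six are there, the others are absent)
- corn_g: chunk of corn cob like the others (40 mm diameter, 34 mm long, origin at its centre, z along the cob); starts standing on end on the chopping board (one to three of the three are there, the others are absent)
- corn_h: chunk of corn cob like the others (40 mm diameter, 34 mm long, origin at its centre, z along the cob); starts standing on end on the chopping board (one to three of the three are there, the others are absent)
- corn_i: chunk of corn cob like the others (40 mm diameter, 34 mm long, origin at its centre, z along the cob); starts standing on end on the chopping board (one to three of the three are there, the others are absent)
- pepper_mill: wooden pepper mill, 48 mm wide, 100 mm high, a bystander on the worktop to be left alone; origin: centre of its underside
- knife: kitchen knife, 280 mm long, lying flat, a bystander to be left alone; origin: where handle and blade meet
There are look-alikes about, which are no part of the job. What is shaped like the tray but red is not meant. What is shaped like the corn_i but white is not meant.

How it is judged:
By the outcome, as a careful person would: the job done as asked, in the order asked, and still so for the second after the job is handed in, with the robot touching nothing.
Of corn_a, corn_b, corn_c, corn_d, corn_e, corn_f only 3 to 6 are there at a start; the rules pass over those that are not, and their reading is None.
Of corn_g, corn_h, corn_i only 1 to 3 are there at a start; the rules pass over those that are not, and their reading is None.
At some moment in a run one of tray, corn_g, corn_h, corn_i may be knocked a few centimetres aside while the robot is not near it.
It also fails if it takes over 210 s, if anything falls off the work surface, if the arm or the gripper's body presses on something with over 40 N, if the wrist force passes 120 N, or if a joint passes its speed limit or range.

ROBOT

A 7-joint arm with a two-finger parallel gripper is mounted at the origin on the work surface. World frame = base frame: x ahead of the robot, y to its left, z up, the work surface at z = 0. Lengths are in m, angles in rad, forces in N, time in s.
With the tool pointing down it reaches from about 0.4 to 0.85 m from the base axis. Payload 10.4 kg.
Tool frame: the origin (TCP) lies at the very end of the fingers, on their centre line; the grasp point (between the pads) lies 19 mm behind it; z points along the fingers, y is the line along which they close (so a half turn about z gives the same grasp; the last joint's range is limited). The gripper opens to 87 mm and grips with 3 to 60 N. Pads are 19 mm wide; open, the fingers measure 117 mm over their backs; the gripper's body (75 mm by 190 mm) begins 51 mm behind the grasp point.
Start: joints at [-1.371, 0.332, -0.065, 1.46, 0.022, 1.35, -0.088], TCP at [0.138, 0.61, 0.223] pointing down, gripper open.
Joint ranges: [-2.6, 2.6], [-0.5, 2.12], [-1.47, 1.34], [0.16, 2.42], [-1.27, 4.41], [0.06, 2.06], [-2.6, 2.6]. Speed limits (rad/s): [2.22, 2.22, 2.79, 2.79, 3.14, 3.14, 3.14].

INTERFACE

Orientations are given as a unit quaternion [x, y, z, w].
In Python, from bench import r gives the robot as it stands.
- The arm moves only by the shell command python3 -m crank 'ROWS' [FORCE]. ROWS is JSON, a list that holds one entry, the list of rows, each a list of 5 numbers: the shift along the tool's x, y, z in mm, then the turn about the tool's z in degrees, then the opening, from -1 (shut) to 1 (fully open). A call has 1 to 20 rows; each row is the pose to reach, as a shift and turn from the pose commanded when the call began, along the tool's axes at that moment; what a row does not reach only later rows make up. A row lasts 1/10 s, in which the tool goes at most 50 mm and 8.59 degrees, less where a joint would pass 70% of its speed; a pose out of reach is approached as far as the arm can. A call with a gripper value outside its range is refused whole. The fingers move at their own pace and stop on an object; FORCE is the grip in N (left out, the last holds). Time passes only in rows, so rows that repeat a pose let the fingers close. It gives the time, the measured TCP pose, the force, the opening and the grip force at its end, in the units of the state.
- r.read_state(): the state, without advancing time (a new reading comes with each control period).
- r.camera(name): name is "side" or "top"; returns a dict with "image" (480x640x3 uint8, red, green, blue), "vfov" (degrees; the focal length in pixels is half the picture's height over the tangent of half this angle, whatever the lens; pixels are square), "cx", "cy" (the principal point, pixels), "eye" and "attitude" of the camera in the world. Camera axes: x right, y down, z forward; pixel columns grow to the right and rows downward; lengths in m; the calibration is good to about 2 mm. A picture is of the moment at which its call begins. There is no depth.
- r.close_job(): hands the job in; it is judged then, once.
The state is a dict: "time": time; "joint_positions": joint angles; "joint_vel": joint speeds; "joint_torque": joint torques, N m; "ee_pos": TCP position; "eef_rot": TCP orientation; "ft_force": force on the tool from outside, world axes, zero at the start; "torque": the same for the moment, N m; "width": finger opening in m; "grip_force": force on a finger pad.
Only numpy, scipy, OpenCV 4.12 (cv2) and the standard library are available. Lean on these libraries where they do the work, as an engineer would, in place of code of your own. Each camera call takes 0.05 s, during which the arm holds its last target. There are 200 camera calls.

## Working session

There is one attempt and no reset: what is moved stays moved. The work goes in short steps, Python scripts to look and compute and a shell command to move; the robot and the scene stay as the last step left them, time stands still between calls to the robot, and variables do not carry over. Pictures are saved under pics/ and viewed, at most 14 in all, crops included, and the job is handed in when it is done.

```bash
ls; mkdir -p pics; cat > h.py <<'E'
import numpy as np, cv2
from scipy.spatial.transform import Rotation as R
from bench import r
def cam(n,path=None):
    c=r.camera(n)
    if path: cv2.imwrite(path,c["image"][:,:,::-1])
    return c
def att(c):
    a=np.array(c["attitude"],float)
    return a if a.shape==(3,3) else R.from_quat(a).as_matrix()
def ray(c,u,v,z):
    f=240/np.tan(np.radians(c["vfov"])/2)
    d=att(c)@np.array([(u-c["cx"])/f,(v-c["cy"])/f,1.]); e=np.array(c["eye"])
    return e+d*(z-e[2])/d[2]
def proj(c,p):
    f=240/np.tan(np.radians(c["vfov"])/2)
    q=att(c).T@(np.array(p)-np.array(c["eye"])); return q[:2]/q[2]*f+[c["cx"],c["cy"]]
E
python3 - <<'E'
from h import *
for n in("top","side"):
    c=cam(n,f"pics/{n}0.png"); print({k:v for k,v in c.items() if k!="image"})
s=r.read_state();print(s);print(R.from_quat(s["eef_rot"]).as_matrix())
E
```

```text
pics
{'vfov': 53.10963999171422, 'cx': 322.0883126742665, 'cy': 238.8587094610526, 'eye': array([ 0.4151987 , -0.04823622,  1.15204514]), 'attitude': array([-0.70326183,  0.70946763, -0.03806933,  0.02508397])}
{'vfov': 48.6041231087103, 'cx': 322.1764630419922, 'cy': 237.59127717657213, 'eye': array([ 0.35257568, -0.8806158 ,  0.80949412]), 'attitude': array([ 0.90480118, -0.07518646,  0.03023981, -0.41805189])}
{'time': 0.1, 'joint_positions': array([-1.37062386,  0.3328296 , -0.06469408,  1.46086543,  0.02160481,
        1.34991663, -0.08850676]), 'joint_vel': array([-0.00154399, -0.00203992, -0.00128383, -0.00162279, -0.00036867,
        0.00153837,  0.00070398]), 'joint_torque': array([ 1.67676732e-03, -6.24543285e+01,  2.48300418e-02, -3.90714490e+01,
       -6.14007586e-02,  3.66096559e-02,  6.42891905e-05]), 'ee_pos': array([0.13801437, 0.60920449, 0.22181656]), 'eef_rot': array([ 1.11152011e-01,  9.93803196e-01, -6.60498185e-04, -4.01329436e-05]), 'ft_force': array([-0.20745078, -0.19327522,  0.05867709]), 'torque': array([-0.05007498, -0.01135317,  0.03742142]), 'grip_force': 0.0, 'width': 0.08700801872684433}
[[-9.75290458e-01  2.20926394e-01 -2.26599898e-04]
 [ 2.20926500e-01  9.75289588e-01 -1.30388870e-03]
 [-6.70629074e-05 -1.32173213e-03 -9.99999124e-01]]
```

View pics/top0.png

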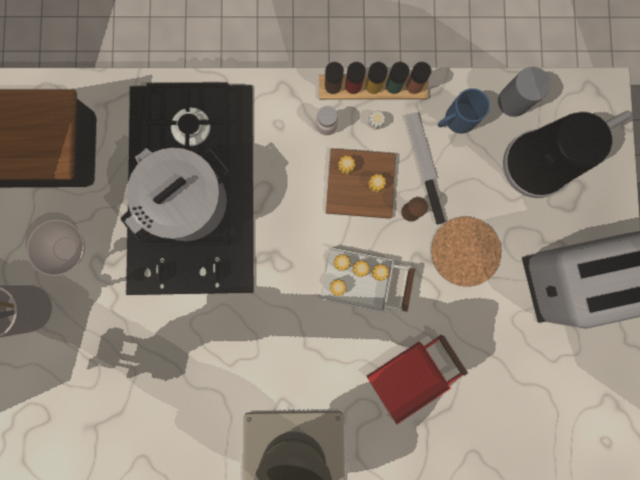

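View pics/side0.png

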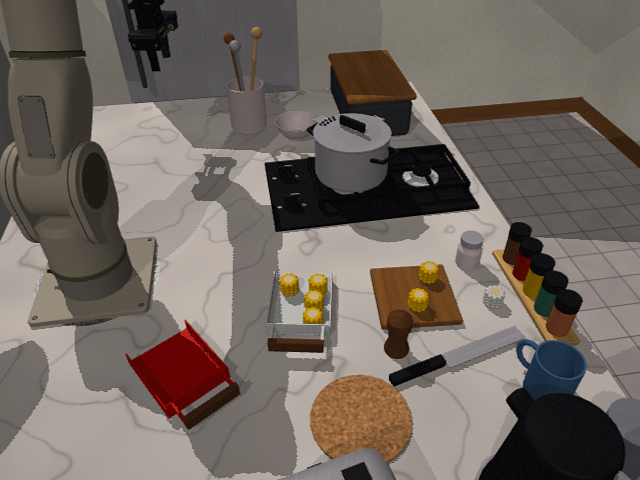

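The top view has +x up and +y left. The tray is at about (362,278) with 4 corn chunks, and the board at (362,183) with 2. The pan is at (175,195) with the lid holes towards the lower left (142,215). The mat is at (466,251), and the look-alikes are the red tray and the white chunk. I'll enlarge the hob/pan and the tray/board.

```bash
python3 - <<'E'
import cv2
i=cv2.imread("pics/top0.png")
a=cv2.resize(i[80:300,115:265],None,fx=2.6,fy=2.6,interpolation=cv2.INTER_CUBIC)
b=cv2.resize(i[140:320,315:475],None,fx=2.6,fy=2.6,interpolation=cv2.INTER_CUBIC)
import numpy as np
h=max(a.shape[0],b.shape[0]);o=np.zeros((h,a.shape[1]+b.shape[1],3),np.uint8)
o[:a.shape[0],:a.shape[1]]=a;o[:b.shape[0],a.shape[1]:]=b
cv2.imwrite("pics/crop0.png",o);print(o.shape,a.shape)
s=cv2.imread("pics/side0.png")
cv2.imwrite("pics/crop1.png",cv2.resize(s[100:240,255:485],None,fx=3.4,fy=3.4,interpolation=cv2.INTER_CUBIC))
E
```

```text
(572, 806, 3) (572, 390, 3)
```

View pics/crop0.png

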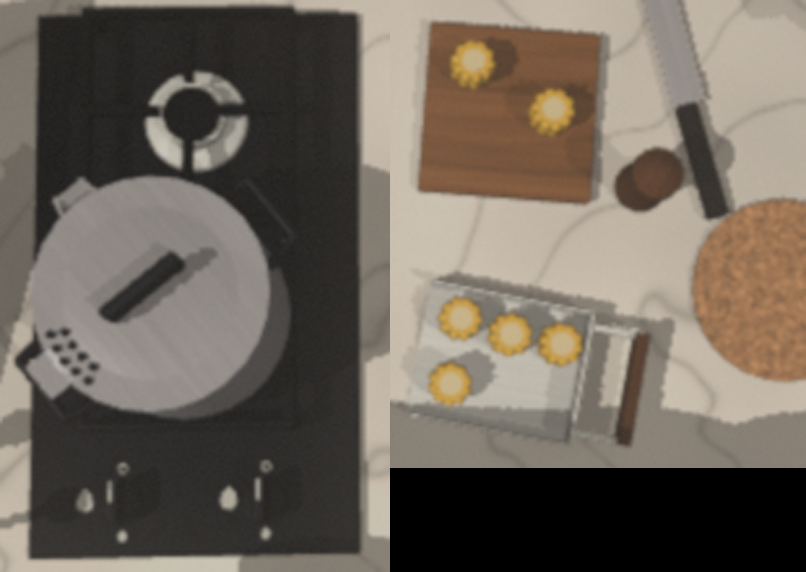

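View pics/crop1.png

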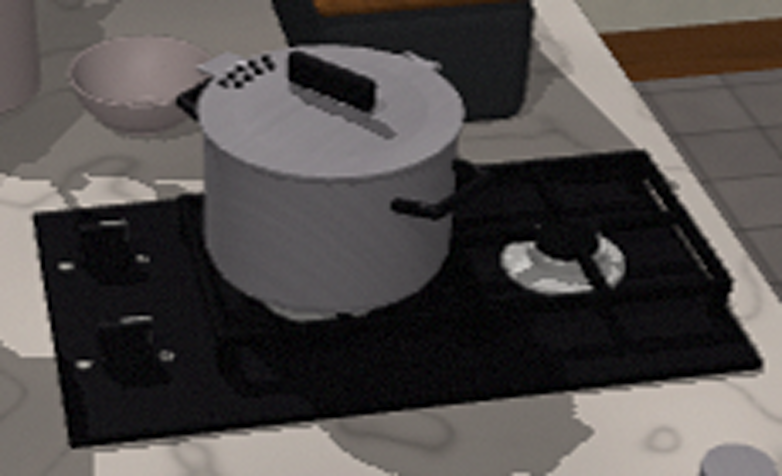

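The pan's handles lie lower-left and upper-right, and its steel lip is at crop (75,193), upper-left. The lid holes/tab sit at crop (55,365), over the left handle, so the lid has to go back turned by roughly -90°. The knob marks are ring (265,467), small flame (265,533) and large flame (229,497).

```bash
python3 - <<'E'
from h import *
np.set_printoptions(precision=4,suppress=True)
c=r.camera("top")
L=lambda x,y,z:ray(c,115+x/2.6,80+y/2.6,z)[:2]
Q=lambda x,y,z:ray(c,315+(x-390)/2.6,140+y/2.6,z)[:2]
ang=lambda d:np.degrees(np.arctan2(d[1],d[0]))
hob=[L(38,15,.008),L(358,12,.008),L(360,552,.008),L(30,557,.008)]
print("hob",hob,np.mean(hob,0)); ax=(hob[0]+hob[1]-hob[2]-hob[3]); ay=(hob[0]+hob[3]-hob[1]-hob[2]); print(ang(ax),ang(ay)-90)
lc=L(151,297,.166); print("lid",lc,"holes",L(73,356,.166),ang(L(73,356,.166)-lc),"lip",L(78,197,.163),ang(L(78,197,.163)-lc))
b=[L(180,262,.199),L(107,312,.199)]; print("bar",b,np.mean(b,0),ang(b[1]-b[0]))
print("handle",L(265,215,.142))
print("knob",L(265.5,466,.008),L(265.5,533,.008),L(229,498,.008))
print("mat",Q(781,290,.006)); bd=[Q(430,22,.015),Q(602,35,.015),Q(594,202,.015),Q(419,190,.015)];print("board",np.mean(bd,0))
t=[Q(643,335,.042),Q(627,443,.042)];print("tray grip",np.mean(t,0),ang(t[0]-t[1]),"edge",Q(420,345,.004)[:2])
for p in [(473,62),(552,109)]: print("corn bd",Q(*p,.049))
for p in [(460,317),(510,333),(560,344),(450,384)]: print("corn tray",Q(*p,.038))
E
```

```text
hob [array([0.8971, 0.3972]), array([0.8994, 0.0971]), array([0.3921, 0.0936]), array([0.3906, 0.3912])] [0.6448 0.2448]
0.5336620097761458 0.3683857981563676
lid [0.5986 0.2405] holes [0.5517 0.301 ] 127.76027670594644 lip [0.6807 0.3011] 36.40465764459722
bar [array([0.6196, 0.2091]), array([0.581 , 0.2642])] [0.6003 0.2366] 125.02485105568076
handle [0.6706 0.1556]
knob [0.471  0.1799] [0.4101 0.1793] [0.4422 0.2128]
mat [ 0.4844 -0.414 ]
board [ 0.6512 -0.1662]
tray grip [ 0.3956 -0.2691] -9.959693292615786 edge [ 0.4368 -0.0797]
corn bd [ 0.6898 -0.1288]
corn bd [ 0.6464 -0.1993]
corn tray [ 0.4608 -0.1147]
corn tray [ 0.4461 -0.1592]
corn tray [ 0.4359 -0.2037]
corn tray [ 0.4014 -0.105 ]
```

```bash
cat >> h.py <<'E'
def go(x,y,z,yaw):
    "tool-frame shift (mm) and turn (deg) that bring the TCP to x,y,z with tool y at world angle yaw"
    s=r.read_state();M=R.from_quat(s["eef_rot"]).as_matrix()
    d=M.T@(np.array([x,y,z])-s["ee_pos"])*1000
    t=(np.degrees(np.arctan2(M[1,1],M[0,1]))-yaw+180)%360-180
    print("at",np.round(s["ee_pos"],4),"shift",np.round(d,1),"turn",round(t,1),"t",round(s["time"],1),"w",round(s["width"],4))
E
python3 -c "
from h import *
go(.5995,.239,.30,35.5)
go(.5995,.239,.172,35.5)"
```

```text
at [0.138  0.6093 0.2219] shift [-531.9 -259.2  -77.8] turn 41.7 t 0.1 w 0.0868
at [0.138  0.6093 0.2219] shift [-531.9 -259.1   50.2] turn 41.7 t 0.1 w 0.0868
```

```bash
python3 -m crank '[[[0,0,-70,0,1],[-40,-20,-78,0,1],[-90,-45,-78,5,1],[-140,-65,-78,12,1],[-180,-85,-78,18,1],[-220,-107,-78,24,1],[-265,-130,-78,30,1],[-310,-150,-78,36,1],[-355,-172,-78,41.7,1],[-400,-195,-78,41.7,1],[-445,-217,-78,41.7,1],[-490,-240,-78,41.7,1],[-532,-259,-78,41.7,1],[-532,-259,-78,41.7,1],[-532,-259,-78,41.7,1],[-532,-259,-78,41.7,1],[-532,-259,-78,41.7,1]]]'
python3 - <<'E'
from h import *
c=cam("top")
cv2.imwrite("pics/a1.png",cv2.resize(c["image"][90:260,110:270,::-1],None,fx=3.5,fy=3.5,interpolation=cv2.INTER_CUBIC))
go(.5995,.239,.172,35.5)
E
```

```text
time: 1.85
ee_pos: [0.5988, 0.2409, 0.3006]
eef_rot: [0.457, 0.89, 0.0, -0.0]
ft_force: [-0.2, -0.1, 0.3]
width: 0.087
grip_force: 0.0
at [0.5989 0.2408 0.3007] shift [ -1.9  -0.6 128.7] turn 0.2 t 1.9 w 0.0872
```

View pics/a1.png

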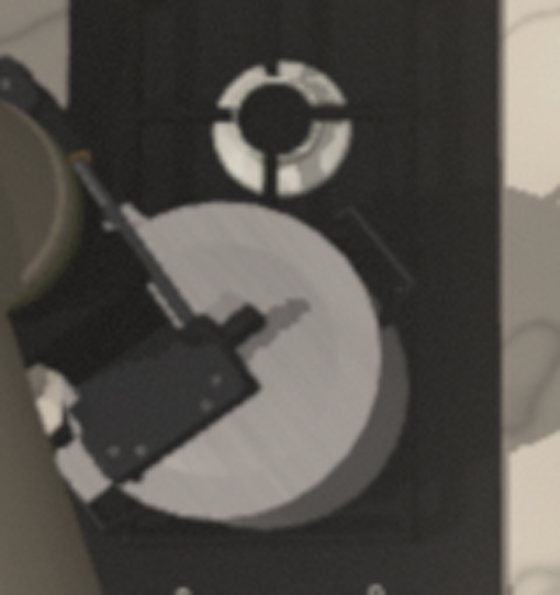

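The gripper is over the lid with the bar at (240,325), parallel to the gap between the fingers. I'll descend and grip.

```bash
python3 -m crank '[[[-2,-1,40,0,1],[-2,-1,80,0,1],[-2,-1,110,0,1],[-2,-1,122,0,1],[-2,-1,128,0,1],[-2,-1,128,0,1],[-2,-1,128,0,1],[-2,-1,128,0,-1],[-2,-1,128,0,-1],[-2,-1,128,0,-1],[-2,-1,128,0,-1],[-2,-1,128,0,-1],[-2,-1,128,0,-1],[-2,-1,128,0,-1],[-2,-1,128,0,-1],[-2,-1,128,0,-1],[-2,-1,128,0,-1]]]' 35
python3 -m crank '[[[0,0,-5,0,-1],[0,0,-10,0,-1],[0,0,-20,0,-1],[0,0,-40,0,-1],[0,0,-80,0,-1],[0,0,-120,0,-1],[0,0,-160,0,-1],[0,0,-180,0,-1],[0,0,-180,0,-1],[0,0,-180,0,-1],[0,0,-180,0,-1]]]'
python3 -c "
from h import *
go(.478,-.418,.35,-110)"
```

```text
time: 3.6
ee_pos: [0.6002, 0.2374, 0.1726]
eef_rot: [0.458, 0.889, 0.0, 0.0]
ft_force: [1.3, 1.5, -1.3]
width: 0.0151
grip_force: 0.7
time: 4.7
ee_pos: [0.5994, 0.2371, 0.3505]
eef_rot: [0.458, 0.889, -0.001, -0.001]
ft_force: [-0.2, 0.6, -3.8]
width: 0.0116
grip_force: 34.8
at [0.5994 0.2371 0.3505] shift [-462.5 -479.5    1.7] turn 145.5 t 4.7 w 0.0116
```

```bash
python3 -m crank '[[[-20,-20,0,0,-1],[-50,-50,0,6,-1],[-80,-80,0,14,-1],[-110,-115,0,22,-1],[-140,-145,0,30,-1],[-170,-175,0,38,-1],[-200,-205,0,46,-1],[-230,-240,0,54,-1],[-260,-270,0,62,-1],[-290,-300,0,70,-1],[-320,-330,0,78,-1],[-350,-360,0,86,-1],[-380,-390,0,94,-1],[-405,-420,0,102,-1],[-430,-445,0,110,-1],[-445,-460,0,118,-1],[-462,-480,0,126,-1],[-462,-480,0,134,-1],[-462,-480,0,142,-1],[-462,-480,0,145.5,-1]]]'
python3 -m crank '[[[0,0,0,0,-1],[0,0,0,0,-1],[0,0,0,0,-1],[0,0,0,0,-1]]]'
python3 - <<'E'
from h import *
cam("side","pics/s2.png")
go(.478,-.418,.025,-110)
E
```

```text
time: 6.7
ee_pos: [0.4775, -0.4176, 0.3507]
eef_rot: [0.984, -0.176, -0.001, -0.001]
ft_force: [-0.7, 0.4, -4.4]
width: 0.0119
grip_force: 34.8
time: 7.1
ee_pos: [0.4779, -0.4176, 0.3523]
eef_rot: [0.985, -0.173, -0.0, -0.0]
ft_force: [1.0, -0.6, -3.0]
width: 0.0118
grip_force: 34.8
at [ 0.4779 -0.4177  0.3524] shift [2.000e-01 4.000e-01 3.274e+02] turn 0.1 t 7.2 w 0.0118
```

View pics/s2.png

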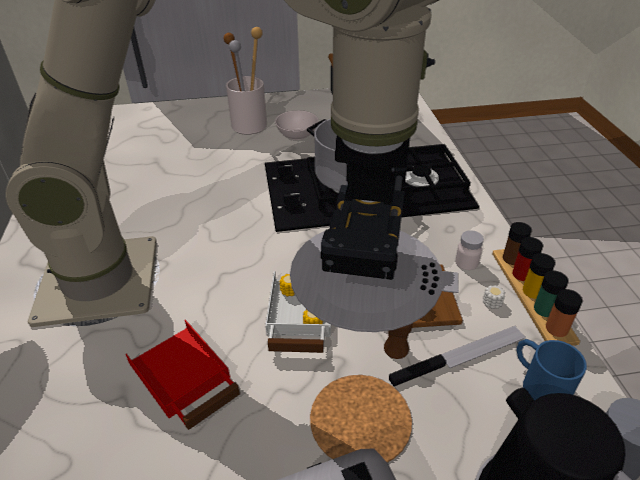

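The lid is held level above the mat with its tab towards +x and clear of the knife. I'll lower it.

```bash
python3 -m crank '[[[0,0,30,0,-1],[0,0,70,0,-1],[0,0,110,0,-1],[0,0,150,0,-1],[0,0,190,0,-1],[0,0,230,0,-1],[0,0,265,0,-1],[0,0,290,0,-1],[0,0,305,0,-1],[0,0,315,0,-1],[0,0,320,0,-1],[0,0,323,0,-1],[0,0,325,0,-1],[0,0,326,0,-1],[0,0,326,0,-1]]]'
python3 -m crank '[[[0,0,1,0,-1],[0,0,2,0,-1],[0,0,2,0,-1],[0,0,2,0,-1]]]'
```

```text
time: 8.65
ee_pos: [0.4782, -0.4178, 0.0269]
eef_rot: [0.985, -0.173, 0.0, 0.0]
ft_force: [0.2, 0.1, -3.9]
width: 0.012
grip_force: 34.8
time: 9.05
ee_pos: [0.4781, -0.4179, 0.0248]
eef_rot: [0.985, -0.173, 0.0, 0.0]
ft_force: [-0.4, -0.4, -0.2]
width: 0.0117
grip_force: 34.9
```

```bash
python3 -m crank '[[[0,0,0,0,1],[0,0,0,0,1],[0,0,0,0,1],[0,0,0,0,1],[0,0,0,0,1],[0,0,-20,0,1],[0,0,-60,0,1],[0,0,-110,0,1],[0,0,-160,0,1],[0,0,-210,0,1],[0,0,-260,0,1],[0,0,-300,0,1],[0,0,-300,0,1],[0,0,-300,0,1]]]'
python3 - <<'E'
from h import *
go(.30,-.25,.325,-101)
E
```

```text
time: 10.45
ee_pos: [0.478, -0.418, 0.325]
eef_rot: [0.985, -0.173, 0.001, 0.0]
ft_force: [0.3, 0.3, -0.7]
width: 0.087
grip_force: 0.0
at [ 0.478 -0.418  0.325] shift [-224.7  -97.1   -0.3] turn -9.0 t 10.4 w 0.087
```

```bash
python3 -m crank '[[[-40,-17,0,0,1],[-80,-35,0,-4,1],[-120,-52,0,-9,1],[-160,-70,0,-9,1],[-200,-87,0,-9,1],[-225,-97,0,-9,1],[-225,-97,0,-9,1],[-225,-97,0,-9,1]]]'
python3 - <<'E'
from h import *
c=cam("top"); i=c["image"][:,:,::-1]
f=lambda a:cv2.resize(a,None,fx=2.3,fy=2.3,interpolation=cv2.INTER_CUBIC)
a=f(i[110:300,110:240]);b=f(i[130:370,315:525]); o=np.zeros((552,a.shape[1]+b.shape[1],3),np.uint8); o[:a.shape[0],:a.shape[1]]=a;o[:b.shape[0],a.shape[1]:]=b
cv2.imwrite("pics/b1.png",o);print(a.shape,o.shape)
E
```

```text
time: 11.25
ee_pos: [0.2984, -0.248, 0.3238]
eef_rot: [0.996, -0.094, 0.001, -0.001]
ft_force: [0.3, -0.3, -0.5]
width: 0.0872
grip_force: 0.0
(437, 299, 3) (552, 782, 3)
```

View pics/b1.png

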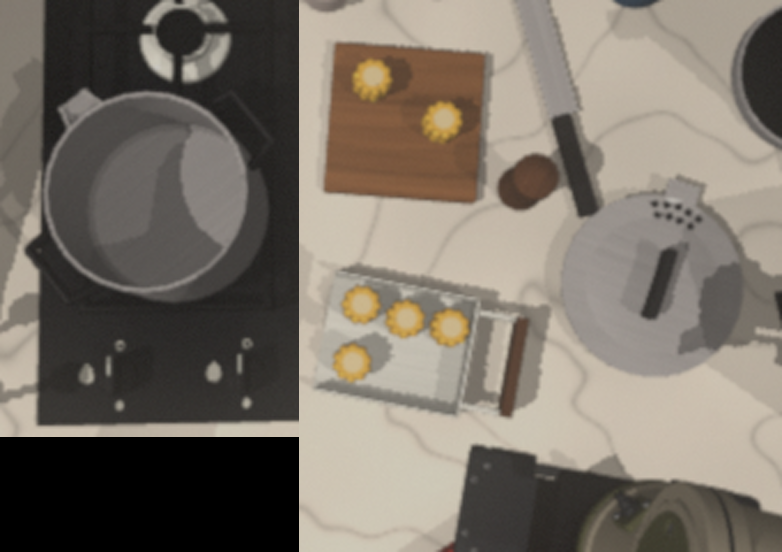

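The lid lies on the mat, clear of the knife. The open pan has its rim centre at (146,192), its lip at (78,104) and handles at (47,277) and (255,115). The tray has not moved, with its bar from (523,322) to (507,414).

```bash
python3 - <<'E'
from h import *
np.set_printoptions(precision=4,suppress=True)
c=r.camera("top")
L=lambda x,y,z:ray(c,110+x/2.3,110+y/2.3,z)[:2]
Q=lambda x,y,z:ray(c,315+(x-299)/2.3,130+y/2.3,z)[:2]
ang=lambda d:np.degrees(np.arctan2(d[1],d[0]))
pc=L(146,192.5,.163);print("pan",pc,"lip",ang(L(78,105,.163)-pc),np.linalg.norm(L(78,105,.163)-pc),"handles",ang(L(46,277,.142)-L(255,115,.142))-90)
print("pan rim dia",L(43,192,.163)[1]-L(249,192,.163)[1])
lc=Q(652,283,.016);print("lid",lc,"tab",ang(Q(684,192,.016)-lc),"bar ends",[Q(669,250,.05),Q(651,317,.05)],"holes",ang(Q(677,214,.016)-lc))
t=[Q(523,322,.042),Q(507,414,.042)];print("tray grip",np.mean(t,0),ang(t[0]-t[1]))
g=np.mean(t,0);go(*g,.011,-100.5);go(*g,.2,-100.5)
E
```

```text
pan [0.6002 0.2405] lip 37.86196131129537 0.10231177033887841 handles 38.43632119422995
pan rim dia 0.18476382791175464
lid [ 0.4802 -0.4181] tab -21.37562916315067 bar ends [array([ 0.5114, -0.4255]), array([ 0.4441, -0.4047])] holes -21.909661810675054
tray grip [ 0.3947 -0.2683] -11.400302771904661
at [ 0.2995 -0.2496  0.3237] shift [ 97.2   0.4 312.7] turn -0.4 t 11.3 w 0.0869
at [ 0.2995 -0.2496  0.3237] shift [ 97.1   0.3 123.7] turn -0.4 t 11.3 w 0.0869
```

```bash
python3 -m crank '[[[40,0,60,0,0],[80,0,110,-0.4,0],[97,0,124,-0.4,0],[97,0,160,-0.4,0],[97,0,190,-0.4,0],[97,0,220,-0.4,0],[97,0,220,-0.4,0],[97,0,220,-0.4,0]]]'
python3 - <<'E'
from h import *
c=cam("side"); i=c["image"][:,:,::-1]
cv2.imwrite("pics/c1.png",cv2.resize(i[200:380,220:420],None,fx=3,fy=3,interpolation=cv2.INTER_CUBIC))
go(.3947,-.2683,.011,-100.8)
E
```

```text
time: 12.15
ee_pos: [0.3944, -0.2693, 0.1048]
eef_rot: [0.996, -0.093, -0.001, 0.002]
ft_force: [-0.7, 0.1, 0.2]
width: 0.0444
grip_force: 0.0
at [ 0.3952 -0.2692  0.1056] shift [-0.7 -1.  94.6] turn 0.2 t 12.2 w 0.0438
```

View pics/c1.png

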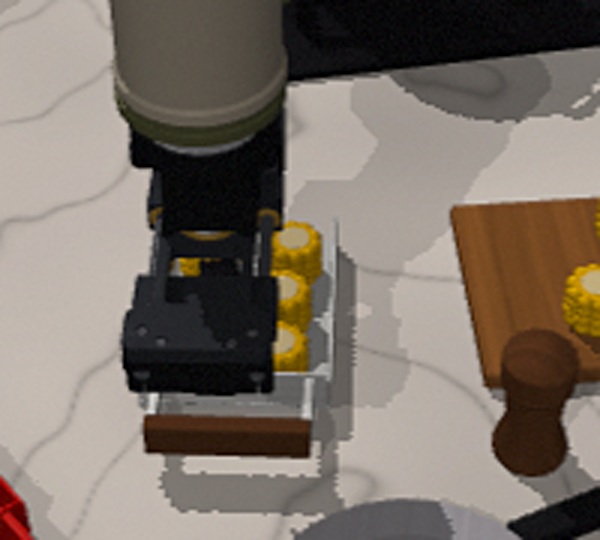

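```bash
python3 - <<'E'
from h import *
c=r.camera("side")
print(proj(c,[.3947,-.2683,.042]), "seen bar top centre", 220+228/3,200+422/3)
E
python3 -m crank '[[[0,0,30,0,0],[0,0,60,0,0],[0,0,80,0,0],[0,0,90,0,0],[0,0,94,0,0],[0,0,94,0,0]]]' 60

```

```text
[294.05070528 341.36685159] seen bar top centre 296.0 340.66666666666663
time: 12.85
ee_pos: [0.3956, -0.2684, 0.0114]
eef_rot: [0.996, -0.092, 0.001, -0.0]
ft_force: [0.0, -1.1, -0.7]
width: 0.0432
grip_force: 0.0
```

```bash
python3 -m crank '[[[0,0,0,0,-1],[0,0,0,0,-1],[0,0,0,0,-1],[0,0,0,0,-1],[0,0,0,0,-1],[0,0,0,0,-1],[0,0,0,0,-1],[0,0,0,0,-1],[0,0,-2,0,-1],[0,0,-5,0,-1],[0,0,-10,0,-1],[0,0,-16,0,-1],[0,0,-22,0,-1],[0,0,-26,0,-1],[0,0,-28,0,-1],[0,0,-28,0,-1],[0,0,-28,0,-1]]]' 60
python3 - <<'E'
from h import *
c=cam("side"); i=c["image"][:,:,::-1]
cv2.imwrite("pics/d1.png",cv2.resize(i[180:380,200:400],None,fx=2.5,fy=2.5,interpolation=cv2.INTER_CUBIC))
go(.5628,.049,.30,-101)
E
```

```text
time: 14.55
ee_pos: [0.3948, -0.268, 0.0384]
eef_rot: [0.996, -0.092, -0.0, -0.0]
ft_force: [-0.1, 1.1, -3.8]
width: 0.0111
grip_force: 60.1
at [ 0.3947 -0.268   0.0384] shift [ 107.  -342.5 -261.6] turn 0.4 t 14.6 w 0.0114
```

View pics/d1.png

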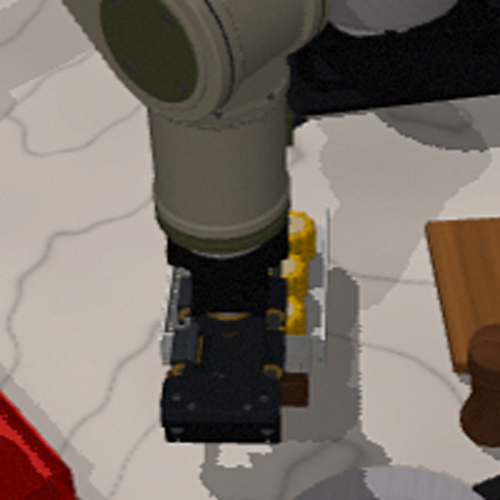

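The tray is lifted and looks level, with the corn upright. I'll raise it and carry it to the pan.

```bash
python3 -m crank '[[[0,0,-5,0,-1],[0,0,-15,0,-1],[0,0,-30,0,-1],[0,0,-50,0,-1],[0,0,-72,0,-1],[0,0,-97,0,-1],[0,0,-122,0,-1],[0,0,-147,0,-1],[0,0,-172,0,-1],[0,0,-195,0,-1],[0,0,-215,0,-1],[0,0,-230,0,-1],[0,0,-242,0,-1],[0,0,-250,0,-1],[0,0,-250,0,-1]]]'
python3 -m crank '[[[1,-5,0,0,-1],[5,-16,0,0,-1],[10,-32,0,0,-1],[17,-54,0,0,-1],[25,-78,0,0,-1],[33,-104,0,0,-1],[41,-130,0,0,-1],[49,-156,0,0,-1],[57,-182,0,0,-1],[65,-208,0,0,-1],[73,-234,0,0,-1],[81,-260,0,0,-1],[88,-284,0,0,-1],[95,-305,0,0,-1],[100,-322,0,0,-1],[104,-334,0,0,-1],[107,-341,0,0,-1],[107,-343,0,0,-1],[107,-343,0,0,-1],[107,-343,0,0,-1]]]'
python3 - <<'E'
from h import *
c=cam("side"); i=c["image"][:,:,::-1]
cv2.imwrite("pics/e1.png",cv2.resize(i[80:260,230:470],None,fx=2.5,fy=2.5,interpolation=cv2.INTER_CUBIC))
go(.5628,.049,.18,-101)
E
```

```text
time: 16.1
ee_pos: [0.395, -0.2685, 0.2891]
eef_rot: [0.996, -0.092, 0.0, -0.0]
ft_force: [-0.2, -0.3, -5.0]
width: 0.0114
grip_force: 60.2
time: 18.1
ee_pos: [0.5627, 0.0484, 0.2887]
eef_rot: [0.996, -0.093, 0.0, -0.0]
ft_force: [0.1, 0.4, -4.4]
width: 0.0117
grip_force: 60.2
at [0.5627 0.0484 0.2887] shift [-1.000e-01 -5.000e-01  1.087e+02] turn 0.4 t 18.1 w 0.0118
```

View pics/e1.png

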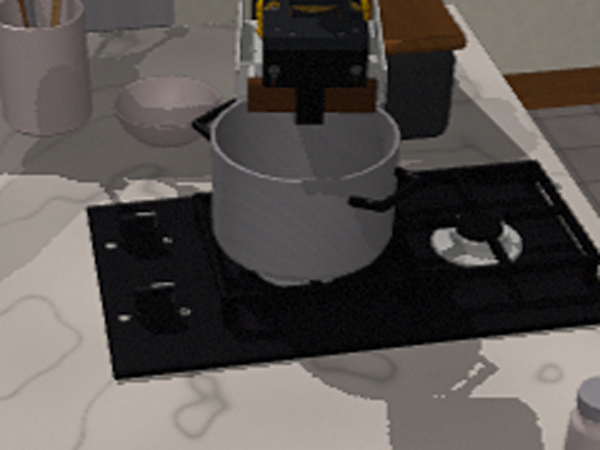

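The tray hangs level above the pan. I'll lower it onto the rim.

```bash
python3 -m crank '[[[0,0,5,0,-1],[0,0,20,0,-1],[0,0,40,0,-1],[0,0,60,0,-1],[0,0,80,0,-1],[0,0,95,0,-1],[0,0,104,0,-1],[0,0,108,0,-1],[0,0,110,0,-1],[0,0,112,0,-1],[0,0,113,0,-1],[0,0,114,0,-1],[0,0,114,0,-1],[0,0,114,0,-1]]]'
```

```text
time: 19.55
ee_pos: [0.5631, 0.0495, 0.1748]
eef_rot: [0.996, -0.092, 0.0, -0.0]
ft_force: [0.8, 0.6, -3.1]
width: 0.0118
grip_force: 60.0
```

```bash
python3 -m crank '[[[0,0,1,0,-1],[0,0,1.5,0,-1],[0,0,1.5,0,-1],[0,0,1.5,0,-1]]]' 20
python3 -m crank '[[[0,0,0,0,-1],[0,0,0,0,-1],[0,0,0,0,-1],[0,0,0,0,-1],[0,0,0,0,-1]]]' 6
```

```text
time: 19.95
ee_pos: [0.5633, 0.0493, 0.1734]
eef_rot: [0.996, -0.092, 0.0, -0.0]
ft_force: [0.7, -2.1, 1.7]
width: 0.0117
grip_force: 20.0
time: 20.45
ee_pos: [0.5629, 0.0494, 0.173]
eef_rot: [0.996, -0.092, -0.0, -0.0]
ft_force: [0.4, -1.0, 0.2]
width: 0.0122
grip_force: 6.0
```

```bash
python3 -m crank '[[[0,0,-5,0,-1],[0,-2,-10,0,-1],[0,-5,-18,0,-1],[0,-8,-26,0,-1],[0,-12,-34,0,-1],[0,-16,-41,0,-1],[0,-20,-47,0,-1],[0,-25,-54,0,-1],[0,-25,-54,0,-1],[0,-25,-54,0,-1]]]'
python3 - <<'E'
from h import *
c=cam("side"); i=c["image"][:,:,::-1]
cv2.imwrite("pics/f1.png",cv2.resize(i[60:240,250:450],None,fx=2.8,fy=2.8,interpolation=cv2.INTER_CUBIC))
E
```

```text
time: 21.45
ee_pos: [0.5675, 0.0743, 0.2269]
eef_rot: [0.996, -0.092, 0.0, -0.0]
ft_force: [0.6, 0.2, -3.7]
width: 0.0203
grip_force: 6.1
```

View pics/f1.png

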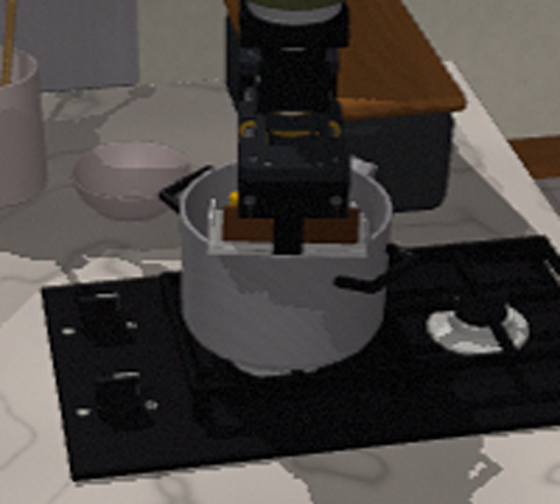

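```bash
python3 -m crank '[[[0,-5,-6,0,-1],[0,-11,-11,0,-1],[0,-17,-17,0,-1],[0,-23,-23,0,-1],[0,-29,-29,0,-1],[0,-29,-29,0,-1],[0,-29,-29,0,-1],[0,-29,-29,0,-1],[0,-29,-29,0,-1]]]'
python3 - <<'E'
from h import *
c=cam("side"); d=cam("top")
f=lambda a:cv2.resize(a[:,:,::-1],None,fx=2.6,fy=2.6,interpolation=cv2.INTER_CUBIC)
cv2.imwrite("pics/g1.png",np.hstack([f(c["image"][60:240,290:430]),f(d["image"][90:270,100:260])]))
E
```

```text
time: 22.4
ee_pos: [0.5727, 0.1021, 0.2559]
eef_rot: [0.996, -0.092, -0.0, 0.0]
ft_force: [1.0, -0.2, -2.4]
width: 0.0248
grip_force: 6.9
```

View pics/g1.png

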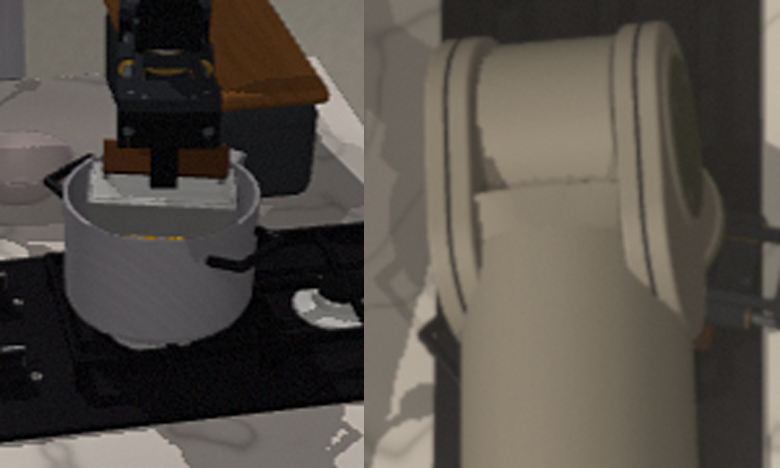

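Yellow now shows inside the pan at (155,238), and the load dropped to about the tray's own weight. I'll tilt a little more to be sure, then level the tray again.

```bash
python3 -m crank '[[[0,-6,-4,0,-1],[0,-12,-8,0,-1],[0,-18,-12,0,-1],[0,-18,-12,0,-1],[0,-18,-12,0,-1],[0,-18,-12,0,-1]]]'
python3 -m crank '[[[0,6,5,0,-1],[0,14,10,0,-1],[0,23,17,0,-1],[0,31,25,0,-1],[0,40,34,0,-1],[0,48,44,0,-1],[0,54,54,0,-1],[0,60,64,0,-1],[0,65,74,0,-1],[0,69,84,0,-1],[0,71,90,0,-1],[0,72,94,0,-1],[0,72,95,0,-1],[0,72,95,0,-1],[0,72,95,0,-1]]]'
python3 - <<'E'
from h import *
c=cam("side")
f=lambda a:cv2.resize(a[:,:,::-1],None,fx=2.8,fy=2.8,interpolation=cv2.INTER_CUBIC)
cv2.imwrite("pics/h1.png",f(c["image"][60:240,260:440]))
go(.5628,.049,.173,-101)
E
```

```text
time: 23.1
ee_pos: [0.5761, 0.1199, 0.2679]
eef_rot: [0.996, -0.092, -0.0, 0.0]
ft_force: [-0.2, 0.3, -2.9]
width: 0.0261
grip_force: 6.0
time: 24.6
ee_pos: [0.5632, 0.0494, 0.1734]
eef_rot: [0.996, -0.092, 0.0, -0.0]
ft_force: [-0.3, -0.5, 0.5]
width: 0.0138
grip_force: 6.2
at [0.5631 0.0494 0.1734] shift [-0.3  0.5  0.4] turn 0.4 t 24.6 w 0.014
```

View pics/h1.png

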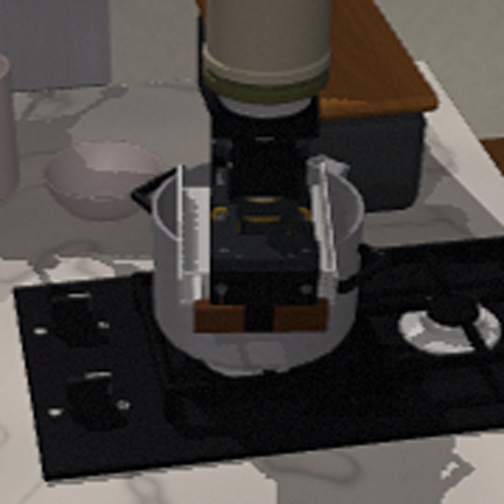

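```bash
python3 -m crank '[[[0,0,0,0,-1],[0,0,0,0,-1],[0,0,0,0,-1],[0,0,0,0,-1],[0,0,0,0,-1]]]' 60
python3 -m crank '[[[0,0,-5,0,-1],[0,0,-15,0,-1],[0,0,-30,0,-1],[0,0,-50,0,-1],[0,0,-75,0,-1],[0,0,-95,0,-1],[0,0,-110,0,-1],[0,0,-116,0,-1],[0,0,-116,0,-1],[0,0,-116,0,-1],[0,0,-116,0,-1]]]'
python3 -c "
from h import *
go(.395,-.268,.288,-101)"
```

```text
time: 25.15
ee_pos: [0.5634, 0.0494, 0.174]
eef_rot: [0.996, -0.092, 0.001, -0.001]
ft_force: [-2.1, -1.6, 7.2]
width: 0.0124
grip_force: 60.1
time: 26.25
ee_pos: [0.5625, 0.0494, 0.2881]
eef_rot: [0.996, -0.092, -0.001, 0.0]
ft_force: [0.1, 0.0, -3.1]
width: 0.0112
grip_force: 59.9
at [0.5625 0.0494 0.2881] shift [-106.4  342.7    0.5] turn 0.4 t 26.2 w 0.0112
```

```bash
python3 -m crank '[[[-1,5,0,0,-1],[-5,16,0,0,-1],[-12,38,0,0,-1],[-20,64,0,0,-1],[-29,94,0,0,-1],[-39,126,0,0,-1],[-49,158,0,0,-1],[-59,190,0,0,-1],[-69,222,0,0,-1],[-79,254,0,0,-1],[-88,284,0,0,-1],[-95,308,0,0,-1],[-101,326,0,0,-1],[-105,338,0,0,-1],[-106,343,0,0,-1],[-106,343,0,0,-1],[-106,343,0,0,-1]]]'
python3 - <<'E'
from h import *
c=cam("top");i=c["image"].astype(int)
m=((i[:,:,0]>150)&(i[:,:,0]-i[:,:,2]>90)).astype(np.uint8)
n,l,st,ce=cv2.connectedComponentsWithStats(m)
for k in range(1,n):
    if st[k,4]>15: print(st[k,4],ce[k].round(1),ray(c,*ce[k],.045)[:2].round(4),ray(c,*ce[k],.09)[:2].round(4))
go(.395,-.268,.0114,-101)
E
```

```text
time: 27.95
ee_pos: [0.3963, -0.2675, 0.2889]
eef_rot: [0.996, -0.091, -0.0, -0.0]
ft_force: [-0.2, 0.8, -2.5]
width: 0.0115
grip_force: 59.9
151 [345.7 164.2] [ 0.6901 -0.1262] [ 0.6789 -0.123 ]
169 [193.4 177.6] [0.6599 0.2296] [0.65   0.2183]
156 [376.3 182.8] [ 0.6451 -0.1975] [ 0.6358 -0.1914]
97 [174.6 182.5] [0.6488 0.2729] [0.6393 0.2598]
127 [186.9 197.1] [0.6141 0.2439] [0.6061 0.2321]
28 [430.6 343.8] [ 0.2723 -0.3142] [ 0.2781 -0.3034]
1092 [405.6 366.4] [ 0.2223 -0.2556] [ 0.2302 -0.2472]
at [ 0.3963 -0.2675  0.2889] shift [ -1.1   0.7 277.5] turn 0.5 t 28.0 w 0.0113
```

```bash
python3 -m crank '[[[0,0,10,0,-1],[0,0,35,0,-1],[0,0,70,0,-1],[0,0,110,0,-1],[0,0,150,0,-1],[0,0,190,0,-1],[0,0,225,0,-1],[0,0,250,0,-1],[0,0,262,0,-1],[0,0,269,0,-1],[0,0,273,0,-1],[0,0,275,0,-1],[0,0,276,0,-1],[0,0,277,0,-1],[0,0,277,0,-1]]]'
python3 -m crank '[[[0,0,0,0,0],[0,0,0,0,0],[0,0,0,0,0],[0,0,0,0,0],[0,0,0,0,0]]]'
python3 -m crank '[[[0,0,-10,0,0],[0,0,-30,0,0],[0,0,-60,0,0],[0,0,-100,0,0],[0,0,-150,0,0.3],[0,0,-200,0,0.3],[0,0,-250,0,0.3],[0,0,-290,0,0.3],[0,0,-290,0,0.3],[0,0,-290,0,0.3]]]'
python3 - <<'E'
from h import *
go(.30,-.25,.30,-101)
go(.645,-.1975,.30,-101)
E
```

```text
time: 29.5
ee_pos: [0.3961, -0.2722, 0.0148]
eef_rot: [0.996, -0.093, 0.002, 0.002]
ft_force: [-12.5, -7.8, 31.8]
width: 0.0131
grip_force: 64.9
time: 30.0
ee_pos: [0.396, -0.268, 0.012]
eef_rot: [0.996, -0.092, 0.0, -0.0]
ft_force: [-0.6, -0.1, -0.6]
width: 0.0413
grip_force: 0.0
time: 31.0
ee_pos: [0.3961, -0.269, 0.303]
eef_rot: [0.996, -0.092, 0.001, -0.001]
ft_force: [0.2, 0.6, -0.5]
width: 0.0565
grip_force: 0.0
at [ 0.3961 -0.269   0.303 ] shift [-97.9  -1.    2.8] turn 0.4 t 31.0 w 0.0565
at [ 0.3961 -0.269   0.303 ] shift [ 231.5 -116.1    3.7] turn 0.4 t 31.0 w 0.0565
```

```bash
cat >> h.py <<'E'
def yellow(c):
    i=c["image"].astype(int)
    m=((i[:,:,0]>110)&(i[:,:,0]-i[:,:,2]>85)&(i[:,:,1]>i[:,:,0]*.55)).astype(np.uint8)
    n,l,st,ce=cv2.connectedComponentsWithStats(m)
    for k in range(1,n):
        if 25<st[k,4]<900: print(st[k],ce[k].round(1),"z.049",ray(c,*ce[k],.049)[:2].round(4))
    return m
E
python3 -m crank '[[[-40,0,0,0,0.3],[-80,0,0,0,0.3],[-98,0,0,0,0.3],[-98,0,0,0,0.3],[-98,0,0,0,0.3]]]'
python3 - <<'E'
from h import *
c=cam("top","pics/top_i.png"); m=yellow(c)
o=cv2.imread("pics/top0.png")[:,:,::-1].astype(int); d=np.abs(c["image"].astype(int)-o).sum(2)
for nm,im in(("old",o),("new",c["image"].astype(int))):
    s=im[255:320,385:420]; b=(s[:,:,0]<130)&(s[:,:,0]-s[:,:,2]>25); ys,xs=np.nonzero(b); print(nm,b.sum(),xs.mean()+385,ys.mean()+255,np.polyfit(ys,xs,1))
print("mask pan region"); 
for row in m[150:240:3,128:224:2]: print("".join(".#"[v] for v in row))
E
```

```text
time: 31.5
ee_pos: [0.299, -0.2507, 0.301]
eef_rot: [0.996, -0.093, -0.001, -0.0]
ft_force: [-0.4, 0.3, -0.5]
width: 0.0565
grip_force: 0.0
[320  94  38   4  76] [339.   95.7] z.049 [ 0.8544 -0.1124]
[339 156  16  18 157] [345.9 164.2] z.049 [ 0.689  -0.1263]
[187 169  16  18 198] [193.9 177.7] z.049 [0.659  0.2274]
[169 175  13  17 125] [174.3 182. ] z.049 [0.6489 0.2723]
[369 174  17  18 162] [376.3 182.7] z.049 [ 0.6445 -0.197 ]
[180 189  15  17 131] [187.  197.1] z.049 [0.6134 0.2426]
old 192 408.1875 285.7083333333333 [-0.09909084 26.23041452]
new 207 407.1642512077295 287.97584541062804 [-0.13196188 26.51580586]
mask pan region
................................................
................................................
................................................
................................................
................................................
................................................
................................................
...............................#####............
..............................######............
.................
[... 311 characters left out ...]
..............
..........................##....##..............
...................#.......######...............
............................###.................
................................................
................................................
................................................
................................................
................................................
................................................
................................................
................................................
................................................
................................................
................................................
```

```bash
python3 - <<'E'
import cv2,numpy as np
i=cv2.imread("pics/top_i.png");h=cv2.cvtColor(i,cv2.COLOR_BGR2HSV).astype(int)
m=((h[:,:,0]>=15)&(h[:,:,0]<=35)&(h[:,:,1]>110)&(h[:,:,2]>50)).astype(np.uint8)
n,l,st,ce=cv2.connectedComponentsWithStats(m)
for k in range(1,n):
    if st[k,4]>15: print(st[k],ce[k].round())
for row in i[150:232:3,128:224:2]: print("".join(" .:-=+*#%@"[min(9,max(0,int(p[2])-int(p[0]))//16)] for p in row))
s=cv2.imread("pics/h1.png")
E
```

```text
[320  76 107  22 897] [369.  92.]
[338 155  18  20 225] [346. 165.]
[186 169  19  19 261] [195. 178.]
[164 173  21  20 258] [174. 182.]
[367 173  20  20 229] [377. 183.]
[179 189  20  18 211] [189. 198.]
[159 198  19  18 259] [168. 206.]
                                                
                                                
                                                
                                                
                                                
                                                
                                 ..-.           
                             .+++#**=.          
                    .=+==:   =#****#=:          
                   :+++**+=. -###***+-.         
                  .+=+##+*#+-.#*###**-:         
                  -+=***#*=:: -*+#***+:         
                   -++*#*=::   +*=-..           
                    .-+#+:..:+*::               
                       --..*#++##-.             
                         .#*=--=**-.            
                 :=:::..  #*=--=**-:            
                :+=+=+==-.-##**#*=-:            
                =++=+===:. -+##+=-:             
               .======+-..    .:.               
                ==+=+++-:                       
                :=+++++=:                       
                     ...
```

All four chunks are in the pan, at px (195,178), (174,182), (189,198) and (168,206). The tray stands empty at its old place, and the two board chunks haven't moved.

```bash
python3 -c "
from h import *
go(.6455,-.1985,.15,-50)"
```

```text
at [ 0.2995 -0.2505  0.3012] shift [ 330.8 -114.9  150.6] turn -50.6 t 31.6 w 0.0564
```

```bash
python3 -m crank '[[[40,-13,0,-5,1],[85,-29,0,-13,1],[130,-45,0,-21,1],[175,-61,0,-29,1],[220,-77,0,-37,1],[260,-92,20,-45,1],[300,-104,50,-50.6,1],[331,-115,90,-50.6,1],[331,-115,130,-50.6,1],[331,-115,150,-50.6,1],[331,-115,150,-50.6,1],[331,-115,150,-50.6,1],[331,-115,150,-50.6,1]]]' 20
python3 - <<'E'
from h import *
go(.6455,-.1985,.021,-50)
c=cam("side"); yellow(c)
for p in ([.6455,-.1985,.035],[.690,-.128,.035]): print(proj(c,p))
E
```

```text
time: 32.85
ee_pos: [0.6466, -0.1987, 0.1548]
eef_rot: [0.94, 0.342, 0.001, 0.001]
ft_force: [0.6, 0.6, 0.2]
width: 0.0871
grip_force: 0.0
at [ 0.6466 -0.1987  0.1548] shift [ -0.8  -1.3 133.8] turn 0.0 t 32.9 w 0.0871
[493 249  64  91 822] [525.4 292.4] z.049 [ 0.8563 -0.2303]
[418 261  21  23 310] [428.1 272.5] z.049 [ 0.6859 -0.1444]
[403 267  14  21 134] [409.7 276.5] z.049 [ 0.6457 -0.1492]
[373 269  14  55 320] [380.4 292.4] z.049 [ 0.5764 -0.1823]
[396 276  33  36 435] [414.3 298.5] z.049 [ 0.6373 -0.2093]
[416.01039689 298.85657402]
[426.68727949 271.65593752]
```

```bash
python3 -m crank '[[[-1,-1,40,0,1],[-1,-1,80,0,1],[-1,-1,110,0,1],[-1,-1,126,0,1],[-1,-1,133,0,1],[-1,-1,133,0,1],[-1,-1,133,0,-1],[-1,-1,133,0,-1],[-1,-1,133,0,-1],[-1,-1,133,0,-1],[-1,-1,133,0,-1],[-1,-1,133,0,-1],[-1,-1,133,0,-1],[-1,-1,133,0,-1],[-1,-1,133,0,-1]]]' 12
python3 -m crank '[[[0,0,-20,0,-1],[0,0,-60,0,-1],[0,0,-110,0,-1],[0,0,-160,0,-1],[0,0,-210,0,-1],[0,0,-260,0,-1],[0,0,-260,0,-1],[0,0,-260,0,-1]]]'
python3 -c "
from h import *
go(.580,.1905,.28,-50)"
```

```text
time: 34.4
ee_pos: [0.6446, -0.1979, 0.019]
eef_rot: [0.94, 0.342, 0.0, -0.0]
ft_force: [0.1, -0.1, 0.5]
width: 0.0395
grip_force: 12.0
time: 35.2
ee_pos: [0.6448, -0.1982, 0.2798]
eef_rot: [0.94, 0.342, 0.001, 0.0]
ft_force: [-0.8, -0.2, -1.4]
width: 0.0397
grip_force: 12.0
at [ 0.6448 -0.1982  0.2798] shift [ 200.4 -339.3   -0.4] turn 0.0 t 35.2 w 0.0397
```

```bash
python3 -m crank '[[[15,-25,0,0,-1],[38,-65,0,0,-1],[62,-105,0,0,-1],[86,-145,0,0,-1],[109,-185,0,0,-1],[133,-225,0,0,-1],[156,-265,0,0,-1],[178,-302,0,0,-1],[192,-325,0,0,-1],[200,-339,0,0,-1],[200,-339,0,0,-1],[200,-339,40,0,-1],[200,-339,85,0,-1],[200,-339,125,0,-1],[200,-339,150,0,-1],[200,-339,164,0,-1],[200,-339,168,0,-1],[200,-339,168,0,-1],[200,-339,168,0,-1]]]'
python3 -m crank '[[[0,0,0,0,0.2],[0,0,0,0,0.2],[0,0,0,0,0.2],[0,0,-20,0,0.2],[0,0,-60,0,0.2],[0,0,-110,0,0.2],[0,0,-160,0,0.2],[0,0,-180,0,0.2],[0,0,-180,0,0.2]]]'
python3 - <<'E'
from h import *
yellow(cam("top"))
go(.690,-.128,.25,-50)
E
```

```text
time: 37.1
ee_pos: [0.5806, 0.1901, 0.1125]
eef_rot: [0.94, 0.342, 0.001, -0.0]
ft_force: [0.6, 0.3, 0.6]
width: 0.0396
grip_force: 12.0
time: 38.0
ee_pos: [0.581, 0.1903, 0.2947]
eef_rot: [0.94, 0.342, 0.003, -0.0]
ft_force: [0.2, -0.8, -0.7]
width: 0.0522
grip_force: 0.0
[320  88  72  10 245] [350.2  94.6] z.049 [ 0.857  -0.1389]
[397  92  13   4  33] [403.4  93.6] z.049 [ 0.8591 -0.2658]
[180 190  16  16 121] [188.2 198.2] z.049 [0.6107 0.2398]
[197 202  15  16 108] [203.8 209. ] z.049 [0.5853 0.2035]
at [0.5802 0.1904 0.2924] shift [-120.9  314.4   42.2] turn 0.0 t 38.0 w 0.0521
```

```bash
python3 - <<'E'
from h import *
for n in("top","side"):
    c=cam(n,f"pics/{n}_j.png"); i=c["image"];h=cv2.cvtColor(i,cv2.COLOR_RGB2HSV).astype(int)
    m=((h[:,:,0]>=15)&(h[:,:,0]<=35)&(h[:,:,1]>110)&(h[:,:,2]>50)).astype(np.uint8)
    k,l,st,ce=cv2.connectedComponentsWithStats(m)
    for q in range(1,k):
        if 40<st[q,4]<900: print(n,st[q],ce[q].round(),ray(c,*ce[q],.035)[:2].round(3),ray(c,*ce[q],.02)[:2].round(3),i[int(ce[q][1]),int(ce[q][0])])
E
```

```text
top [338 155  18  20 217] [346. 165.] [ 0.691 -0.128] [ 0.695 -0.129] [145 130 101]
top [179 189  20  18 180] [190. 199.] [0.612 0.239] [0.614 0.243] [203 181 138]
top [165 200  13  16 105] [171. 209.] [0.588 0.282] [0.59  0.287] [138 109  50]
top [197 201  16  18 140] [204. 209.] [0.588 0.206] [0.59 0.21] [184 165 127]
side [251  27  11  63 228] [255.  50.] [0.417 1.159] [0.418 1.198] [118  88  50]
side [320  45  33  12 114] [335.  50.] [0.72 1.1 ] [0.727 1.139] [92 68 22]
side [415 261  25  23 356] [428. 273.] [ 0.691 -0.133] [ 0.698 -0.118] [129  94   0]
```

Chunk 1 hasn't moved; it is just in the arm's shadow. I'll fetch it.

```bash
python3 -m crank '[[[-15,39,0,0,1],[-31,80,0,0,1],[-47,121,0,0,1],[-63,163,0,0,1],[-79,204,0,0,1],[-95,246,0,0,1],[-110,286,20,0,1],[-119,308,60,0,1],[-121,314,105,0,1],[-121,314,150,0,1],[-121,314,190,0,1],[-121,314,190,0,1],[-121,314,190,0,1]]]'
python3 - <<'E'
from h import *
go(.690,-.128,.021,-50)
yellow(cam("side"))
E
```

```text
time: 39.45
ee_pos: [0.6885, -0.128, 0.101]
eef_rot: [0.94, 0.342, -0.001, -0.0]
ft_force: [0.4, 0.0, 0.6]
width: 0.0872
grip_force: 0.0
at [ 0.6885 -0.128   0.101 ] shift [ 1.2  1.  80. ] turn 0.0 t 39.5 w 0.0872
[352  95  13   4  35] [357.8  96.3] z.049 [0.7153 0.6696]
[493 249  64  91 867] [525.6 291.9] z.049 [ 0.8572 -0.2291]
[418 261  21  23 315] [428.1 272.6] z.049 [ 0.6858 -0.1447]
[395 267  37  55 643] [412.9 293.5] z.049 [ 0.6384 -0.196 ]
[371 269  16  56 366] [380.2 292.3] z.049 [ 0.5761 -0.182 ]
[439 273  12  19  60] [444.2 281.2] z.049 [ 0.71   -0.1741]
```

```bash
python3 -m crank '[[[1,1,30,0,1],[1,1,60,0,1],[1,1,74,0,1],[1,1,80,0,1],[1,1,80,0,1],[1,1,80,0,-1],[1,1,80,0,-1],[1,1,80,0,-1],[1,1,80,0,-1],[1,1,80,0,-1],[1,1,80,0,-1],[1,1,80,0,-1],[1,1,80,0,-1],[1,1,80,0,-1]]]' 12
python3 -m crank '[[[0,0,-20,0,-1],[0,0,-60,0,-1],[0,0,-110,0,-1],[0,0,-160,0,-1],[0,0,-210,0,-1],[0,0,-260,0,-1],[0,0,-260,0,-1],[0,0,-260,0,-1]]]'
python3 -c "
from h import *
go(.557,.219,.28,-50)"
```

```text
time: 40.9
ee_pos: [0.6904, -0.1281, 0.021]
eef_rot: [0.94, 0.342, 0.0, -0.0]
ft_force: [-0.1, -0.1, -0.4]
width: 0.0397
grip_force: 12.0
time: 41.7
ee_pos: [0.6905, -0.1287, 0.2836]
eef_rot: [0.94, 0.342, 0.001, 0.001]
ft_force: [0.4, -0.1, -1.7]
width: 0.04
grip_force: 12.0
at [ 0.6905 -0.1287  0.2836] shift [ 121.2 -352.2    3. ] turn 0.0 t 41.7 w 0.04
```

```bash
python3 -m crank '[[[9,-26,0,0,-1],[23,-66,0,0,-1],[37,-107,0,0,-1],[51,-148,0,0,-1],[65,-189,0,0,-1],[79,-230,0,0,-1],[93,-271,0,0,-1],[107,-311,0,0,-1],[116,-337,0,0,-1],[121,-350,0,0,-1],[121,-352,0,0,-1],[121,-352,40,0,-1],[121,-352,85,0,-1],[121,-352,125,0,-1],[121,-352,150,0,-1],[121,-352,164,0,-1],[121,-352,168,0,-1],[121,-352,168,0,-1],[121,-352,168,0,-1]]]'
python3 -m crank '[[[0,0,0,0,0.2],[0,0,0,0,0.2],[0,0,0,0,0.2],[0,0,-20,0,0.2],[0,0,-60,0,0.2],[0,0,-110,0,0.2],[0,0,-160,0,0.2],[0,0,-210,0,0.2],[0,0,-230,0,0.2],[0,0,-230,0,0.2]]]'
python3 - <<'E'
from h import *
go(.478,-.418,.345,-110)
E
```

```text
time: 43.6
ee_pos: [0.5575, 0.2191, 0.1144]
eef_rot: [0.94, 0.342, 0.001, -0.0]
ft_force: [-0.7, 0.0, 0.1]
width: 0.0397
grip_force: 12.0
time: 44.6
ee_pos: [0.5578, 0.2192, 0.3465]
eef_rot: [0.94, 0.342, 0.003, -0.0]
ft_force: [1.0, 0.0, -0.7]
width: 0.0525
grip_force: 0.0
at [0.5578 0.2192 0.3465] shift [-471.   436.6   -0.5] turn 60.0 t 44.6 w 0.0525
```

```bash
python3 -m crank '[[[-20,18,0,0,1],[-50,46,0,5,1],[-82,76,0,10,1],[-114,106,0,15,1],[-146,136,0,20,1],[-178,165,0,25,1],[-210,195,0,30,1],[-242,225,0,35,1],[-274,254,0,40,1],[-306,284,0,45,1],[-338,313,0,50,1],[-370,343,0,55,1],[-402,372,0,60,1],[-430,399,0,60,1],[-452,419,0,60,1],[-466,432,0,60,1],[-471,437,0,60,1],[-471,437,0,60,1],[-471,437,0,60,1]]]'
python3 - <<'E'
from h import *
c=cam("top","pics/top_k.png"); i=c["image"];h=cv2.cvtColor(i,cv2.COLOR_RGB2HSV).astype(int)
m=((h[:,:,0]>=15)&(h[:,:,0]<=35)&(h[:,:,1]>110)&(h[:,:,2]>50)).astype(np.uint8)
k,l,st,ce=cv2.connectedComponentsWithStats(m)
for q in range(1,k):
    if 40<st[q,4]<900: print(st[q],ce[q].round())
# rim fit by predicted ring brightness: search centre maximising edge strength on the outer rim circle
g=cv2.GaussianBlur(cv2.cvtColor(i,cv2.COLOR_RGB2GRAY),(0,0),1).astype(float)
th=np.radians(np.arange(0,360,3)); best=[]
for x in np.arange(.588,.613,.001):
  for y in np.arange(.228,.254,.001):
    def ringv(rad):
        P=np.array([proj(c,[x+rad*np.cos(t),y+rad*np.sin(t),.163]) for t in th[::2]])
        return cv2.remap(g.astype(np.float32),P[:,0].astype(np.float32)[None],P[:,1].astype(np.float32)[None],cv2.INTER_LINEAR)[0]
    best.append((np.mean(ringv(.090))-np.mean(ringv(.097)),x,y))
best.sort(reverse=True);print(best[:4])
go(.478,-.418,.0248,-110)
E
```

```text
time: 46.5
ee_pos: [0.4776, -0.4172, 0.3427]
eef_rot: [0.985, -0.173, -0.0, -0.0]
ft_force: [0.6, -0.1, -0.4]
width: 0.0867
grip_force: 0.0
[320  76 107  22 893] [369.  92.]
[186 169  19  19 257] [195. 178.]
[164 172  21  21 258] [174. 182.]
[179 189  20  18 205] [189. 198.]
[159 198  19  18 255] [168. 206.]
[197 201  16  18 140] [204. 209.]
[173 213  21  20 245] [183. 223.]
[(np.float32(43.158432), np.float64(0.602), np.float64(0.24200000000000002)), (np.float32(42.66374), np.float64(0.602), np.float64(0.24100000000000002)), (np.float32(42.653584), np.float64(0.603), np.float64(0.24200000000000002)), (np.float32(41.987335), np.float64(0.602), np.float64(0.24300000000000002))]
at [ 0.4779 -0.4169  0.3428] shift [  0.4   1.2 318. ] turn 0.1 t 46.5 w 0.0872
```

```bash
cat > ring.py <<'E'
from h import *
c0=r.camera("top")
def fit(path,cx,cy,z,ri,ro,sgn=1,skip=()):
    g=cv2.GaussianBlur(cv2.imread(path,0),(0,0),1).astype(np.float32)
    th=np.radians([t for t in range(0,360,4) if not any(a<=t<=b for a,b in skip)]); best=[]
    def rv(x,y,rad):
        P=np.array([proj(c0,[x+rad*np.cos(t),y+rad*np.sin(t),z]) for t in th],np.float32)
        return cv2.remap(g,P[:,0][None],P[:,1][None],cv2.INTER_LINEAR).mean()
    for dx in np.arange(-.01,.0101,.001):
        for dy in np.arange(-.01,.0101,.001):
            best.append((sgn*(rv(cx+dx,cy+dy,ri)-rv(cx+dx,cy+dy,ro)),cx+dx,cy+dy))
    best.sort(reverse=True); return np.round(np.mean([b[1:] for b in best[:6]],0),4)
E
python3 - <<'E'
from ring import *
print("lid0",fit("pics/top0.png",.6,.24,.165,.092,.098,1,[(105,145)]))
for n in "ijk": print(n,fit(f"pics/top_{n}.png",.6,.24,.163,.090,.096,1,[(20,56)]))
E
```

```text
lid0 [0.603  0.2425]
i [0.6022 0.2417]
j [0.6022 0.2422]
k [0.6025 0.242 ]
```

All six chunks are in the pan and the pan hasn't moved. Now I'll pick up the lid.

```bash
python3 -m crank '[[[0,1,40,0,1],[0,1,85,0,1],[0,1,130,0,1],[0,1,175,0,1],[0,1,220,0,1],[0,1,260,0,1],[0,1,290,0,1],[0,1,308,0,1],[0,1,316,0,1],[0,1,318,0,1],[0,1,318,0,1],[0,1,318,0,1]]]' 40
python3 -m crank '[[[0,0,0,0,-1],[0,0,0,0,-1],[0,0,0,0,-1],[0,0,0,0,-1],[0,0,0,0,-1],[0,0,0,0,-1],[0,0,0,0,-1],[0,0,0,0,-1],[0,0,0,0,-1],[0,0,0,0,-1],[0,0,0,0,-1],[0,0,0,0,-1],[0,0,0,0,-1]]]'
python3 -m crank '[[[0,0,-5,0,-1],[0,0,-15,0,-1],[0,0,-30,0,-1],[0,0,-60,0,-1],[0,0,-100,0,-1],[0,0,-145,0,-1],[0,0,-190,0,-1],[0,0,-235,0,-1],[0,0,-275,0,-1],[0,0,-300,0,-1],[0,0,-310,0,-1],[0,0,-310,0,-1],[0,0,-310,0,-1]]]'
python3 -c "
from h import *
go(.5967,.2379,.30,-52)"
```

```text
time: 47.8
ee_pos: [0.4774, -0.4198, 0.0264]
eef_rot: [0.985, -0.173, 0.001, 0.0]
ft_force: [0.2, 0.1, 0.3]
width: 0.087
grip_force: 0.0
time: 49.1
ee_pos: [0.4767, -0.4191, 0.0249]
eef_rot: [0.985, -0.173, -0.0, -0.0]
ft_force: [-0.0, -0.5, -1.7]
width: 0.0114
grip_force: 40.0
time: 50.4
ee_pos: [0.4764, -0.4189, 0.3338]
eef_rot: [0.985, -0.173, -0.001, -0.001]
ft_force: [1.2, -0.1, -3.8]
width: 0.0114
grip_force: 40.0
at [ 0.4764 -0.4189  0.3338] shift [-111.3 -658.4   34.5] turn -58.0 t 50.4 w 0.0114
```

```bash
python3 -m crank '[[[-4,-20,0,0,-1],[-9,-50,0,-3,-1],[-15,-90,0,-7,-1],[-22,-130,0,-11,-1],[-29,-170,0,-15,-1],[-36,-210,0,-19,-1],[-42,-250,0,-23,-1],[-49,-290,0,-27,-1],[-56,-330,0,-31,-1],[-63,-370,0,-35,-1],[-69,-410,0,-39,-1],[-76,-450,0,-43,-1],[-83,-490,0,-47,-1],[-90,-530,0,-51,-1],[-96,-570,0,-55,-1],[-102,-605,0,-58,-1],[-107,-635,0,-58,-1],[-110,-652,0,-58,-1],[-111,-658,0,-58,-1],[-111,-658,0,-58,-1]]]'
python3 -m crank '[[[0,0,0,0,-1],[0,0,0,0,-1],[0,0,0,0,-1],[0,0,0,0,-1]]]'
python3 - <<'E'
from h import *
go(.5960,.2373,.1745,-52)
cam("side","pics/side_l.png")
c=cam("top","pics/top_l.png")
E
```

```text
time: 52.4
ee_pos: [0.597, 0.2365, 0.3343]
eef_rot: [0.946, 0.326, -0.001, 0.0]
ft_force: [-0.3, -0.2, -3.5]
width: 0.0115
grip_force: 40.0
time: 52.8
ee_pos: [0.5971, 0.2365, 0.3353]
eef_rot: [0.946, 0.325, 0.0, -0.0]
ft_force: [-0.4, 0.3, -3.2]
width: 0.0117
grip_force: 40.0
at [0.5971 0.2365 0.3353] shift [ -0.5  -1.2 160.8] turn -0.0 t 52.8 w 0.0117
```

```bash
python3 -m crank '[[[0,0,20,0,-1],[-0.5,-1,50,0,-1],[-0.5,-1,85,0,-1],[-0.5,-1,115,0,-1],[-0.5,-1,135,0,-1],[-0.5,-1,145,0,-1],[-0.5,-1,150,0,-1],[-0.5,-1,150,0,-1],[-0.5,-1,150,0,-1]]]'
python3 -m crank '[[[0,0,2,0,-1],[0,0,4,0,-1],[0,0,5,0,-1],[0,0,5,0,-1],[0,0,5,0,-1]]]'
python3 -m crank '[[[0,0,1,0,-1],[0,0,2,0,-1],[0,0,3,0,-1],[0,0,4,0,-1],[0,0,4.5,0,-1],[0,0,4.5,0,-1],[0,0,4.5,0,-1]]]'

```

```text
time: 53.8
ee_pos: [0.5967, 0.2377, 0.1862]
eef_rot: [0.945, 0.326, 0.001, -0.0]
ft_force: [0.3, 0.2, -3.8]
width: 0.0114
grip_force: 40.0
time: 54.3
ee_pos: [0.5965, 0.2379, 0.1806]
eef_rot: [0.945, 0.326, 0.001, -0.0]
ft_force: [2.2, 1.5, 2.7]
width: 0.0114
grip_force: 40.0
time: 55.0
ee_pos: [0.5968, 0.2379, 0.1774]
eef_rot: [0.945, 0.326, 0.001, -0.0]
ft_force: [-1.2, -0.3, 15.4]
width: 0.0116
grip_force: 40.0
```

The lid met the rim about 6 mm too high, pushing back towards +x+y, so it isn't in. I'll lift slightly, shift 3 mm along tool +x and try again.

```bash
python3 -m crank '[[[0,0,-4,0,-1],[0,0,-10,0,-1],[0,0,-10,0,-1],[3,0,-10,0,-1],[3,0,-10,0,-1],[3,0,-10,0,-1],[3,0,-7,0,-1],[3,0,-5,0,-1],[3,0,-3,0,-1],[3,0,-3,0,-1],[3,0,-3,0,-1]]]'
python3 -m crank '[[[0,0,1,0,-1],[0,0,2,0,-1],[0,0,3,0,-1],[0,0,3,0,-1],[0,0,3,0,-1]]]'

```

```text
time: 56.1
ee_pos: [0.5984, 0.2395, 0.1785]
eef_rot: [0.945, 0.326, -0.0, -0.0]
ft_force: [0.1, 0.1, -3.6]
width: 0.0115
grip_force: 40.0
time: 56.6
ee_pos: [0.5986, 0.2395, 0.1759]
eef_rot: [0.945, 0.326, 0.0, -0.0]
ft_force: [-1.5, -0.0, -0.4]
width: 0.0117
grip_force: 40.0
```

```bash
python3 -m crank '[[[0,0,1,0,-1],[0,0,1,0,-1],[0,0,1,0,-1]]]' 15
python3 -m crank '[[[0,0,0,0,0],[0,0,0,0,0],[0,0,0,0,0],[0,0,0,0,1],[0,0,0,0,1],[0,0,-20,0,1],[0,0,-60,0,1],[0,0,-100,0,1],[0,0,-150,0,1],[0,0,-150,0,1]]]'
python3 - <<'E'
from h import *
go(.4403,.1785,.30,90); go(.44,.05,.30,90)
cam("side","pics/side_m.png")
E
```

```text
time: 56.9
ee_pos: [0.5984, 0.2395, 0.1744]
eef_rot: [0.945, 0.326, -0.0, -0.0]
ft_force: [-1.4, -0.9, -2.0]
width: 0.0118
grip_force: 15.0
time: 57.9
ee_pos: [0.6005, 0.2392, 0.3315]
eef_rot: [0.945, 0.326, 0.005, -0.0]
ft_force: [-0.0, -0.3, -1.4]
width: 0.0827
grip_force: 0.0
at [0.6005 0.2392 0.3315] shift [-163.9  -50.9   29.9] turn -142.0 t 57.9 w 0.0827
at [0.6005 0.2392 0.3315] shift [-243.3   50.1   29.4] turn -142.0 t 57.9 w 0.0827
```

```bash
python3 -c "
from h import *
go(.38,-.02,.30,-90)"
python3 -m crank '[[[-25,10,0,0,0],[-60,12,0,5,0],[-100,16,10,12,0],[-140,20,20,19,0],[-180,25,30,26,0],[-220,30,30,33,0],[-260,35,30,38,0],[-300,40,30,38,0],[-330,68,30,38,0],[-333,68,30,38,0],[-333,68,30,38,0],[-333,68,30,38,0]]]'
python3 - <<'E'
from h import *
c=cam("top","pics/top_n.png");s=cam("side","pics/side_n.png")
f=lambda a,k:cv2.resize(a[:,:,::-1],None,fx=k,fy=k,interpolation=cv2.INTER_CUBIC)
a=f(c["image"][120:300,110:250],3);b=f(s["image"][95:235,275:415],540/140)[:, :380]
o=np.hstack([a,b[:540]]);cv2.imwrite("pics/n1.png",o);print(o.shape)
go(.4403,.1785,.10,-90)
E
```

```text
at [0.5998 0.2392 0.3281] shift [-332.9   68.8   26.3] turn 38.0 t 58.0 w 0.0844
time: 59.15
ee_pos: [0.378, -0.0185, 0.2941]
eef_rot: [1.0, 0.001, -0.0, 0.0]
ft_force: [0.0, 1.1, -0.6]
width: 0.0434
grip_force: 0.0
(540, 800, 3)
at [ 0.3781 -0.0181  0.2942] shift [  62.9 -196.6  193.9] turn 0.2 t 59.2 w 0.0432
```

View pics/n1.png

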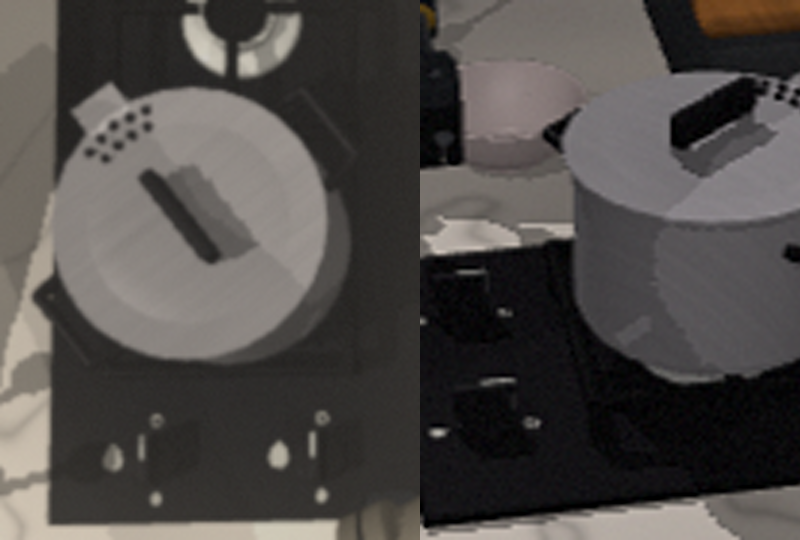

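The lid is seated with its disc centred where it was at the start, and the tab and holes (100,105) lie over the lip. Now the right-hand knob: grip it and turn partway. The gripper body would hit the pan near the full 90°, so I'll finish by pushing with closed fingers.

```bash
python3 -m crank '[[[10,-30,0,0,0],[22,-70,0,0,0],[36,-112,20,0,0],[50,-154,60,0,0],[60,-188,105,0,0],[63,-197,150,0,0],[63,-197,190,0,0],[63,-197,194,0,0],[63,-197,194,0,0],[63,-197,194,0,0]]]' 10
python3 - <<'E'
from h import *
print(np.round(r.read_state()["joint_positions"],2))
go(.4403,.1785,.023,-89.5)
E
```

```text
time: 60.25
ee_pos: [0.4421, 0.1784, 0.1028]
eef_rot: [1.0, 0.0, 0.001, -0.001]
ft_force: [0.7, 0.4, 0.3]
width: 0.0435
grip_force: 0.0
[-1.25  0.13  0.83  2.02 -0.11  1.03 -1.94]
at [0.4421 0.1784 0.1028] shift [-1.9  0.1 79.8] turn -0.5 t 60.2 w 0.0435
```

```bash
python3 -m crank '[[[-2,0,30,-0.5,0],[-2,0,55,-0.5,0],[-2,0,70,-0.5,0],[-2,0,78,-0.5,0],[-2,0,79,-0.5,0],[-2,0,79,-0.5,0],[-2,0,79,-0.5,-1],[-2,0,79,-0.5,-1],[-2,0,79,-0.5,-1],[-2,0,79,-0.5,-1],[-2,0,79,-0.5,-1],[-2,0,79,-0.5,-1],[-2,0,79,-0.5,-1],[-2,0,79,-0.5,-1]]]' 10
python3 -m crank '[[[0,0,0,-4,-1],[0,0,0,-9,-1],[0,0,0,-14,-1],[0,0,0,-19,-1],[0,0,0,-24,-1],[0,0,0,-29,-1],[0,0,0,-34,-1],[0,0,0,-39,-1],[0,0,0,-44,-1],[0,0,0,-48,-1],[0,0,0,-48,-1],[0,0,0,-48,-1],[0,0,0,-48,-1]]]'
```

```text
time: 61.65
ee_pos: [0.439, 0.1791, 0.0217]
eef_rot: [1.0, 0.005, 0.0, -0.001]
ft_force: [-0.1, 4.2, -0.3]
width: 0.0109
grip_force: 10.0
time: 62.95
ee_pos: [0.4396, 0.1776, 0.0217]
eef_rot: [0.912, 0.41, 0.001, 0.0]
ft_force: [6.3, -1.4, -0.3]
width: 0.0111
grip_force: 10.0
```

```bash
python3 -m crank '[[[0,0,0,0,0],[0,0,0,0,0],[0,0,0,0,0],[0,0,0,0,0],[0,0,-20,0,0],[0,0,-50,0,-1],[0,0,-60,8,-1],[0,0,-60,16,-1],[0,0,-60,24,-1],[0,0,-60,32,-1],[0,0,-60,40,-1],[0,0,-60,48.5,-1],[0,0,-60,48.5,-1],[0,0,-60,48.5,-1],[0,0,-60,48.5,-1]]]'
python3 - <<'E'
from h import *
go(.393,.157,.0215,-90)
c=cam("top","pics/top_p.png"); i=cv2.cvtColor(c["image"],cv2.COLOR_RGB2GRAY)
print(proj(c,[.4405,.179,.044]))
for row in i[255:292,198:236]: print("".join(" .:-=+*#%@"[min(9,int(v)//22)] for v in row))
E
```

```text
time: 64.45
ee_pos: [0.4388, 0.1778, 0.0815]
eef_rot: [1.0, 0.002, -0.0, -0.0]
ft_force: [-0.5, 0.0, -0.1]
width: 0.0003
grip_force: 0.0
at [0.4388 0.1778 0.0815] shift [-45.9  20.6  60. ] turn 0.2 t 64.5 w 0.0003
[214.25760943 271.79937924]
:-:----:::....::.:::::::::::::::::::::
:-------:::....:..::::::::::::::::::::
:--------::...::.:::::::::::::::::::::
::-------::::::....:::::::::::::::::::
::--------:::.:..:.:::::::::::::::::::
::--------::::::::.:::::::::::::::::::
::---------:::::.::::.::::::::::::::::
:::--------:::.::::::...::..::::::::::
:::---------::.:::::....:...::::::::::
:::---------::::::::.......:.:::.:::::
::::--------::::::::.......:.:::::::::
::::--------::::::::.......:::::.:::::
::::--------::::::::..:.:.:.::::::::::
::::--------::::::::.:..:....:::::::::
::::---------:::::::.::.:...::::::::::
::::---------:::::::...::::.::::::::::
::::---------:::::::...:::..:.::::::::
:::::--------:::::::...:::.:::::::::::
:::::--------:::::::....::::::::::::::
:::::-------::::::::.:...::.::::::::::
:::::-----=-::::::::.::...::::::::::::
:::::----=--:::::::::.:..:::::::::::::
::::-----=-:::::::::.....:::::::::::::
-:::-------:::::::::.:::::::::::::::::
-----------:::::::::::::::::::::::::::
----------::::::::::::::::::::::::::::
----------::::::::::::::::::::::::::::
---------:::::::::::::::::::::::::::::
---------:::::::::::::::::::::::::::::
--------::::::::::::::::----------::::
--------::::::::::::-----=--=---==--::
-------:::::::::::::-----===-==-==--::
--------::::::::::::-:::-----------:::
--------::::::::::::--::::::::::::::::
--------::::::::::::::::::::::::::::::
--------::::::::::::::::::::::::::::::
--------::::::::::::::::::::::::::::::
```

```bash
python3 -m crank '[[[-25,11,0,0,-1],[-46,21,0,0,-1],[-46,21,0,0,-1],[-46,21,30,0,-1],[-46,21,52,0,-1],[-46,21,59,0,-1],[-46,21,59,0,-1],[-46,21,59,0,-1],[-41,21,59,0,-1],[-36,21,59,0,-1],[-31,21,59,0,-1],[-26,21,59,0,-1],[-21,21,59,0,-1],[-17,21,59,0,-1],[-15,21,59,0,-1],[-15,21,59,0,-1],[-15,21,59,0,-1]]]'
python3 -c "
from h import *
go(.425,.157,.0215,-90)"
```

```text
time: 66.2
ee_pos: [0.4225, 0.1536, 0.0218]
eef_rot: [1.0, -0.001, -0.002, 0.002]
ft_force: [-6.2, -12.7, 9.4]
width: 0.0005
grip_force: 7.4
at [0.4225 0.1536 0.0218] shift [ 2.5 -3.4  0.3] turn -0.1 t 66.2 w 0.0005
```

Unexpected contact force, so I'll back off, clear the view and read the pointer's pixels.

```bash
python3 -m crank '[[[-5,0,0,0,-1],[-20,0,0,0,-1],[-35,0,0,0,-1],[-35,0,-30,0,-1],[-35,0,-70,0,-1],[-35,0,-110,0,-1],[-35,40,-140,0,-1],[-35,85,-150,0,-1],[-35,130,-150,0,-1],[-35,170,-150,0,-1],[-35,170,-150,0,-1],[-35,170,-150,0,-1]]]'
python3 - <<'E'
from h import *
c=cam("top","pics/top_q.png"); i=cv2.cvtColor(c["image"],cv2.COLOR_RGB2GRAY)
g=cv2.resize(i[252:292,192:240],None,fx=2,fy=1,interpolation=cv2.INTER_CUBIC)
print("axis top px",proj(c,[.4405,.179,.044]),"skirt",proj(c,[.4405,.179,.018]))
for k,row in enumerate(g): print(252+k,"".join(" .:-=+*#%@"[min(9,int(max(0,int(v)-15))//16)] for v in row))
E
```

```text
time: 67.4
ee_pos: [0.3891, -0.0137, 0.1727]
eef_rot: [1.0, -0.001, 0.0, -0.001]
ft_force: [-0.2, -0.4, -0.5]
width: 0.0005
grip_force: 0.0
axis top px [214.25760943 271.79937924] skirt [216.53537634 272.03183448]
252 ..............................................................:...............::......::....::..
253 ................................................................................::.........::::.
254 ...................................................................:.............::::...::::....
255 ................................................................:.......................:::.::::
256 .................:..........................::.::::::::.....:............:::...:::......::::.:::
257 ..............................::::..........:::-=+++=-::....::........::....::..::........::::::
258 ...............::....::::::.................::-=+++++==-:.....:.........::........::::::::::::::
259 ::...................:::..::..::::..........:-=+++===++=:...............::::......::::::::::.:::
260 .............:..:::...........::..::......::::-++*++===-::::::..::.....:::
[... 2453 characters left out ...]
:::::::::::::::::::::::::::::::::::::::::::-+#%@@@%#+-::::::::::::::::::::::::::::::::::--==++
286 :::::::::::::::::::::::::::::::::::::::::::::-=*#%%%#+=::::::::::::::::::::::::::::::::::::-==++
287 ::::::::::::::::::::::::::::::::::::::::::::::-==+++=-:::::::::::::::::::::::::::::::::::::-=+++
288 :::::::::::::::::::::::::::::::::::::::::::::::::::::::::::::::::::::::::::::::::::::::::::-=+++
289 :::::::::::::::::::::::::::::::::::::::::::::::::::::::::::::::::::::::::::::::::::::::::::-=++*
290 :::::::::::::::::::::::::::::::::::::::::::::::::::::::::::::::::::::::::::::::::::::::::::--=+*
291 ::::::::::::::::::::::::::::::::::::::::::::::::::::::::::::::::::::::::::::::::::::::::::::-=++
```

The pointer strip runs from px (214,271.5) to (207.5,268), so it is at about 63°. The push jammed by friction near the bar's end, so I'll follow the end round its arc, moving in -y as well.

```bash
python3 -c "
from h import *
go(.395,.161,.12,-90)"
python3 -m crank '[[[5,-40,20,0,-1],[5,-85,40,0,-1],[5,-130,50,0,-1],[6,-165,52,0,-1],[6,-175,52,0,-1],[6,-175,52,0,-1],[6,-175,52,0,-1]]]'
python3 -c "
from h import *
go(.395,.161,.022,-90);go(.422,.161,.022,-90);go(.4315,.149,.022,-90)"
```

```text
at [ 0.3891 -0.0129  0.1726] shift [   5.9 -173.9   52.8] turn 0.0 t 67.5 w 0.0005
time: 68.15
ee_pos: [0.3949, 0.1611, 0.1204]
eef_rot: [1.0, 0.0, -0.0, 0.0]
ft_force: [0.6, -0.6, -0.4]
width: 0.0003
grip_force: 0.0
at [0.3949 0.1611 0.1204] shift [ 0.2 -0.  98.4] turn 0.0 t 68.2 w 0.0003
at [0.3949 0.1611 0.1204] shift [27.2 -0.  98.4] turn 0.0 t 68.2 w 0.0003
at [0.3949 0.1611 0.1204] shift [36.7 12.  98.4] turn 0.0 t 68.2 w 0.0003
```

```bash
python3 -m crank '[[[0,0,40,0,-1],[0,0,75,0,-1],[0,0,92,0,-1],[0,0,98,0,-1],[0,0,98,0,-1],[10,0,98,0,-1],[20,0,98,0,-1],[24,0,98,0,-1],[27,2,98,0,-1],[29,4,98,0,-1],[31,6,98,0,-1],[33,8,98,0,-1],[35,10,98,0,-1],[36.5,12,98,0,-1],[36.5,12,98,0,-1],[36.5,12,98,0,-1]]]'
python3 -m crank '[[[-10,2,0,0,-1],[-30,2,0,0,-1],[-38,2,-20,0,-1],[-38,2,-60,0,-1],[-38,2,-100,0,-1],[-38,40,-130,0,-1],[-38,85,-150,0,-1],[-38,130,-150,0,-1],[-38,160,-150,0,-1],[-38,160,-150,0,-1],[-38,160,-150,0,-1]]]'
python3 - <<'E'
from h import *
c=cam("top","pics/top_r.png"); i=cv2.cvtColor(c["image"],cv2.COLOR_RGB2GRAY)
g=cv2.resize(i[262:280,196:226],None,fx=2,fy=1,interpolation=cv2.INTER_CUBIC)
for k,row in enumerate(g): print(262+k,"".join(" .:-=+*#%@"[min(9,int(max(0,int(v)-15))//16)] for v in row))
w=i[262:280,206:222].astype(float)-60; w[w<0]=0; ys,xs=np.nonzero(w); W=w[ys,xs]
x=xs+206;y=ys+262; mx,my=np.average(x,weights=W),np.average(y,weights=W); C=np.cov(np.vstack([x,y]),aweights=W); e,v=np.linalg.eigh(C); d=v[:,1]; d*=-np.sign(d[0])
a,b=ray(c,mx,my,.044),ray(c,mx+d[0]*3,my+d[1]*3,.044); print(mx,my,d,np.degrees(np.arctan2(b[1]-a[1],b[0]-a[0])))
E
```

```text
time: 69.75
ee_pos: [0.4318, 0.1496, 0.0226]
eef_rot: [1.0, 0.0, 0.0, 0.0]
ft_force: [-0.8, 0.3, 0.3]
width: 0.0005
grip_force: 0.0
time: 70.85
ee_pos: [0.3931, -0.0102, 0.1721]
eef_rot: [1.0, -0.0, -0.0, -0.001]
ft_force: [-0.0, 0.9, -0.4]
width: 0.0004
grip_force: 0.0
262 ......:::::::.........::.............::::::::::.....::::::::
263 ....::.:::::::::........::::...............................:
264 ::::::::......::::........::............:...................
265 ::::::::::................:::.......::::::..................
266 :::::::::..:::-::::.......::..::...::::::::::...............
267 ::::..:::::-=+*+=:::::::......:::::::::::.....::............
268 :::::::::-=*#%%#*+=::.....::::::::::::::....................
269 ::::.::-+*#%%%%%%#*=-::..:::::::::::..::...:::..::..........
270 ::::.::=*#%@@%%%%%#+=::..:.....::::::::::::::::::::.........
271 ::::::=+#%@@@@@@@%%*=-:..:::::---===-::::::::::::::.........
272 :::::-=*#@@@@@@@@@%#+--:---=+**##**+=-:::::::::.............
273 :::::-=+#%@@@@@@@@%#+=+**##******+==--:::........::::::::...
274 ::::::-=*%@@@@@@@%#*++++***+===--::::::........::::::::::...
275 :::::::-=+**####*++=-------:::::....::::::::::::::::::::....
276 :::::::::::--===--:::::::::::..::::::::::::::::::::::::.....
277 ::::::::::::::::::::::::::::::::::::::::::::::::::::::::::::
278 ::::::::::::::::::::::::::::::::::::::::::::::::::::...:::::
279 ::::::::::::::::::::::::::::::::::::::::::::::::::::::::::::
209.56619718309858 272.85164319248827 [-0.97836791  0.20687248] 101.47947391104324
```

The pointer strip now runs from (213.5,271.8) to (207,273.8), about 105°, a slight overshoot. I'll nudge the front end back by roughly 15°.

```bash
python3 -m crank '[[[2,-40,10,0,-1],[2,-85,30,0,-1],[2,-130,50,0,-1],[2,-175,52,0,-1],[2,-205,52,0,-1],[2,-210,52,0,-1],[2,-210,52,0,-1],[2,-210,100,0,-1],[2,-210,140,0,-1],[2,-210,150,0,-1],[2,-210,150,0,-1],[12,-210,150,0,-1],[22,-210,150,0,-1],[26,-210,150,0,-1],[28,-211,150,0,-1],[30,-212,150,0,-1],[32,-213,150,0,-1],[33,-213.5,150,0,-1],[33,-213.5,150,0,-1]]]'
python3 -m crank '[[[-10,0,0,0,-1],[-30,0,0,0,-1],[-38,0,-20,0,-1],[-38,0,-60,0,-1],[-38,0,-100,0,-1],[-38,40,-130,0,-1],[-38,85,-150,0,-1],[-38,130,-150,0,-1],[-38,175,-150,0,-1],[-38,213,-150,0,-1],[-38,213,-150,0,-1],[-38,213,-150,0,-1]]]'
cat > knob.py <<'E'
from h import *
c=cam("top"); i=cv2.cvtColor(c["image"],cv2.COLOR_RGB2GRAY)
g=cv2.resize(i[264:280,196:226],None,fx=2,fy=1,interpolation=cv2.INTER_CUBIC)
for k,row in enumerate(g): print(264+k,"".join(" .:-=+*#%@"[min(9,int(max(0,int(v)-15))//16)] for v in row))
for u in range(206,217):
    w=np.clip(i[264:280,u].astype(float)-40,0,None)
    if w.sum()>0: print(u,round((w*np.arange(264,280)).sum()/w.sum(),2),int(w.max()),end=" | ")
E
python3 knob.py
```

```text
time: 72.8
ee_pos: [0.4264, 0.2033, 0.0225]
eef_rot: [1.0, 0.0, 0.0, 0.0]
ft_force: [-1.3, -0.6, 0.1]
width: 0.0005
grip_force: 0.6
time: 74.0
ee_pos: [0.3883, -0.0098, 0.1722]
eef_rot: [1.0, -0.001, 0.0, -0.001]
ft_force: [-0.3, 0.6, 1.1]
width: 0.0006
grip_force: 0.0
264 ....::......................................................
265 .....:::..::::....:::...............:....:::................
266 ....::::::::::-::::.............::..........................
267 ....::..:::-=+*+=::::...::....:::...........................
268 .....::::=+*#%%#*+=::........::.............................
269 .....::-+*%@@@@@%#*+-::::::::::.............................
270 :::..::=*%@@@@@@@@%#+======--------::::.....................
271 ..:::-=+#%@@@@@@@@@#********#######*+-::::::...:::..........
272 ::..:-=*#@@@@@@@@@%#*++++++++******+=-:::::::::::::.........
273 ::.:::=+#%@@@@@@@@%#+--:::::::------:::::::::::::::.........
274 :::..::=*%%@@@@@@%#+-:::::::::::::::::::::::::::::..........
275 :::::::-=+**####*+=-:::::::::::::::::::::::::::::::::.......
276 ::::::::::---===--:::::::::::::::::::::::::::::::::::::.....
277 :::::::::::::::::::::::::::::::::::::::::::::::::::::.....::
278 :::::::::::::::::::::::::::::::::::::::::::::::::::::...::::
279 ::::::::::::::::::::::::::::::::::::::::::::::::::..::::::::
206 271.74 74 | 207 271.76 77 | 208 271.7 83 | 209 272.01 82 | 210 272.06 91 | 211 272.02 100 | 212 272.17 99 | 213 272.4 82 | 214 272.81 43 | 215 273.84 15 | 216 273.79 15 |
```

The pointer now lies level in the image. A last check of pointer angle, lid and tray, then I hand in.

```bash
python3 - <<'E'
from ring import *
c=cam("top","pics/top_z.png"); i=cv2.cvtColor(c["image"],cv2.COLOR_RGB2GRAY).astype(float)
pts=[]
for u in range(206,214):
    w=np.clip(i[269:275,u]-55,0,None); pts.append((u,(w*np.arange(269,275)).sum()/w.sum()))
k=np.polyfit(*np.array(pts).T,1)[0]; a,b=ray(c,214,271.7,.044),ray(c,206,271.7-8*k,.044); print("pointer deg",np.degrees(np.arctan2(b[1]-a[1],b[0]-a[0]))-0.5)
print("lid",fit("pics/top_z.png",.6,.24,.165,.092,.098,1,[(18,58)]),"start",fit("pics/top0.png",.6,.24,.165,.092,.098,1,[(105,145)]))
o=cv2.imread("pics/top0.png").astype(int);n=cv2.imread("pics/top_z.png").astype(int);d=np.abs(o-n).sum(2)
for nm,(u0,u1,v0,v1) in dict(mill=(400,430,195,225),knife=(405,445,110,225),white=(365,390,108,130),leftknob=(145,185,255,290),tray=(318,418,243,312),mat=(428,505,212,290)).items(): print(nm,d[v0:v1,u0:u1].mean().round(1),(d[v0:v1,u0:u1]>120).sum())
E
```

```text
pointer deg 87.03101423056722
lid [0.5998 0.2418] start [0.603  0.2425]
mill 29.9 120
knife 18.7 176
white 14.1 0
leftknob 5.8 0
tray 94.8 2519
mat 74.4 1177
```

```bash
python3 - <<'E'
import ring
from ring import *
s=cam("side","pics/side_z.png"); ring.c0=s
for p in("side0","side_z"):
    for z in(.161,.165,.171): print(p,z,fit(f"pics/{p}.png",.6,.24,z,.092,.099,1,[(18,160)]))
o=cv2.imread("pics/side0.png").astype(int);n=cv2.imread("pics/side_z.png").astype(int);d=np.abs(o-n).sum(2)
for nm,(u0,u1,v0,v1) in dict(mill=(383,415,308,360),knife=(388,525,325,386),board=(370,465,260,330),pan=(315,390,150,190)).items(): print(nm,d[v0:v1,u0:u1].mean().round(1),(d[v0:v1,u0:u1]>120).sum())
E
```

```text
side0 0.161 [0.606  0.2498]
side0 0.165 [0.6048 0.2493]
side0 0.171 [0.6027 0.2405]
side_z 0.161 [0.6025 0.2497]
side_z 0.165 [0.6015 0.249 ]
side_z 0.171 [0.5995 0.24  ]
mill 12.1 47
knife 7.9 135
board 23.6 337
pan 17.0 0
```

```bash
python3 -c "
from bench import r
print(r.close_job())"
```

```text
the job is handed in; nothing more can be done
None
```

The job is handed in at about 75 s on the robot's clock: all six corn chunks are in the pan, the lid is seated about 3 mm off centre with its holes over the lip, the empty tray is flat on the worktop, and the right-hand knob reads about 87° (the large-flame mark is 90°).

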